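# Close the culture chamber crosswise

## Task

Close the culture chamber by tightening the four blue wing nuts on its lid clockwise, crosswise (after each nut comes the one opposite it, then the other two) and in two rounds. In the first round turn each nut through its loose run only until you feel it bite, and then about 15 degrees more; in the second round, crosswise again, turn each one home until it stops. Leave the pots and the little bottle beside the chamber standing where they are.

Things in the scene. Friction and masses are not known exactly. Their poses are not given: they have to be found in the camera images.
- chamber: Round culture chamber fixed to the bench, 208 mm across, 125 mm high to the top of its lid (in place); brass vent valve (32 mm across, 30 mm high) in the lid's middle. Origin: centre of its underside, z up. Four wing nuts stand on the lid on a circle of 80 mm radius, at 45, 135, 225, 315 degrees from its x axis (nut 0, 1, 2, 3). Nut 0 is opposite 2, nut 1 opposite 3.
- wings_0 (a point): Point on the axis of blue wing nut 0, half-way up its upright wings, 31 mm above the lid. The wings form an upright plate 46 mm long along this point's x axis, 11 mm thick along its y axis, 30 mm tall (15 mm above and below the point); z up. The stud tip stands 23 mm above the point. The nut turns about z, clockwise from above to tighten, and does not sink.
- nut_0 (a joint): Tightening of wing nut 0 past the point where it bites, rad. Before that the nut and the brass washer under it turn loosely together (0.04 N m) through a free run of 0.05 to 0.65 rad, different for each nut and not readable; this value stays 0. Once it bites, the washer stays and the nut turns stiffly (0.6 N m), value growing, to a hard stop at 0.8 (home). It stays where left.
- wings_1 (a point): Point on the axis of blue wing nut 1, half-way up its upright wings, 31 mm above the lid. The wings form an upright plate 46 mm long along this point's x axis, 11 mm thick along its y axis, 30 mm tall (15 mm above and below the point); z up. The stud tip stands 23 mm above the point. The nut turns about z, clockwise from above to tighten, and does not sink.
- nut_1 (a joint): Tightening of wing nut 1 past the point where it bites, rad. Before that the nut and the brass washer under it turn loosely together (0.04 N m) through a free run of 0.05 to 0.65 rad, different for each nut and not readable; this value stays 0. Once it bites, the washer stays and the nut turns stiffly (0.6 N m), value growing, to a hard stop at 0.8 (home). It stays where left.
- wings_2 (a point): Point on the axis of blue wing nut 2, half-way up its upright wings, 31 mm above the lid. The wings form an upright plate 46 mm long along this point's x axis, 11 mm thick along its y axis, 30 mm tall (15 mm above and below the point); z up. The stud tip stands 23 mm above the point. The nut turns about z, clockwise from above to tighten, and does not sink.
- nut_2 (a joint): Tightening of wing nut 2 past the point where it bites, rad. Before that the nut and the brass washer under it turn loosely together (0.04 N m) through a free run of 0.05 to 0.65 rad, different for each nut and not readable; this value stays 0. Once it bites, the washer stays and the nut turns stiffly (0.6 N m), value growing, to a hard stop at 0.8 (home). It stays where left.
- wings_3 (a point): Point on the axis of blue wing nut 3, half-way up its upright wings, 31 mm above the lid. The wings form an upright plate 46 mm long along this point's x axis, 11 mm thick along its y axis, 30 mm tall (15 mm above and below the point); z up. The stud tip stands 23 mm above the point. The nut turns about z, clockwise from above to tighten, and does not sink.
- nut_3 (a joint): Tightening of wing nut 3 past the point where it bites, rad. Before that the nut and the brass washer under it turn loosely together (0.04 N m) through a free run of 0.05 to 0.65 rad, different for each nut and not readable; this value stays 0. Once it bites, the washer stays and the nut turns stiffly (0.6 N m), value growing, to a hard stop at 0.8 (home). It stays where left.
- pot_a: Bystander beside the chamber: small white sample pot with lid, 37 mm across, 42 mm high, standing loose. Origin: centre of its underside.
- pot_b: Bystander beside the chamber: second small white sample pot with lid, 37 mm across, 42 mm high, standing loose. Origin: centre of its underside.
- small_bottle: Bystander beside the chamber: small white bottle with ribbed cap, 48 mm across, 75 mm high, standing loose. Origin: centre of its underside.
Mind the look-alikes: they are no part of the job. There is more than one size of the chamber; the one meant has the size given above.

How it is judged:
By the outcome, as a careful person would: the job done as asked, in the order asked, and still so for the second after the job is handed in, with the robot touching nothing.
It also fails if it takes over 72 s, if anything falls off the work surface, if the arm or the gripper's body presses on something with over 40 N, if the wrist force passes 120 N, or if a joint passes its speed limit or range.

## Robot

A 6-joint arm with a two-finger parallel gripper is mounted at the origin on a cart in front of the work surface, level with it; the furniture and walls round the work are solid. World frame = base frame: x ahead of the robot, y to its left, z up, the work surface at z = 0. Lengths are in m, angles in rad, forces in N, time in s.
With the tool pointing down it reaches from about 0.3 to 0.85 m from the base axis. Payload 5.4 kg.
Tool frame: the origin (TCP) lies on the mounting face of the last link; the fingertips stand 173 mm ahead of it and the grasp point (between the pads) lies 155 mm ahead of it; z points along the fingers, y is the direction in which the jaws open and shut (so a half turn about z gives the same grasp; the last joint's range is limited). The gripper opens to 85 mm and grips with 20 to 120 N. Pads are 22 mm wide; open, the fingers measure 114 mm over their backs; the gripper's body (76 mm by 85 mm) begins 54 mm behind the grasp point. The pads swing forward as they close: fully open they stand 13 mm farther back than shut.
Start: joints at [1.056, 0.158, 1.597, -0, 1.386, -0.21], TCP at [0.173, 0.548, 0.405] pointing down, gripper open.
Joint ranges: [-2.91, 2.91], [-0.94, 2.29], [0.18, 2.7], [-1.29, 4.43], [0.17, 2.64], [-3, 3]. Speed limits (rad/s): [2.57, 2.57, 3.14, 3.14, 3.14, 3.14].

## Interface

Orientations are given as a unit quaternion [x, y, z, w].
In Python, from rig import ctrl gives the robot as it stands.
- The arm moves only by the tool jog_arm, never from a script. Its argument "plan" is a list of rows, each an object with "delta_pos": the shift along the tool's x, y, z scaled (see below), a list of three; "twist": the turn, a rotation vector about the tool's x, y, z scaled (see below), a list of three; "claw": the gripper command: -1 is shut, 1 is fully open, values between are in proportion. A call has exactly 5 rows; each row shifts and turns the commanded pose from where the row before left it, along the tool's axes as they then stand; what a row does not reach is not made up. The controller multiplies each number of a shift by 25 mm and each number of a turn by 6 degrees. A row lasts 1/12 s, in which the tool goes at most 41.7 mm and 7.16 degrees, less where a joint would pass 70% of its speed; a pose out of reach is approached as far as the arm can. A call with a number of a shift or a turn outside -1 to 1 is refused whole. A call with a gripper value outside its range is refused whole. The fingers move at their own pace and stop on an object; "force" is the grip in N (left out, the last holds). Time passes only in rows, so rows that do not move let the fingers close, or fill a call up. It gives the time, the measured TCP pose, the force and the opening at its end, in the units of the state.
- ctrl.observe(): the state, without advancing time (a new reading comes with each control period).
- ctrl.read_camera(name): name is "scene" or "top" or "wrist"; returns (picture, depth): 400x640x3 uint8, red, green, blue; 400x640 float32, m along the optical axis (not along the pixel's ray), 0 where there is no reading.
- ctrl.camera_info(name): a dict with "intrinsics" (3x3 intrinsics, pixels), "extrinsics" (4x4, takes a point from world to camera coordinates); the wrist camera has in their place "mount" (4x4, takes a point from camera to tool coordinates, whose origin is the TCP and whose axes are the flange's). Camera axes: x right, y up, looking along -z (the intrinsics and any distortion apply to the point x, -y, -z); pixel columns grow to the right and rows downward; lengths in m; the calibration is good to about 2 mm. The wrist camera is an equidistant fisheye: a pixel r from the principal point sees the ray r / f radians off the axis. A picture is of the moment at which its call begins: read the wrist's pose just before it. camera_info takes no time and is no camera call.
- ctrl.sign_off(): hands the job in, once; it reports no verdict.
Trained networks look in the newest picture that a camera, given by its name, has taken for a name from the list of things; names that differ only in an ending like _2 or _b are one class to them, and where a whole thing is asked for, a point or a joint stands for the part that bears it (a point fixed in the world has none). Each returns a list of dicts, best first, with "p" (0 to 1); they miss things now and then, are a little off and sometimes report something else, mostly with a low value. They report only what shows in the picture. A call takes as long as a camera call. They do not tell look-alikes from the thing itself.
- ctrl.look_for(label, camera): "bbox" ([left, top, width, height] in pixels, round what is visible of it).
- ctrl.cut_out(label, camera): "mask" (400x640 bool, what is visible of it) and "bbox" ([left, top, width, height] in pixels, round what is visible of it).
The state is a dict: "time_s": time; "joint_positions": joint angles; "joint_velocities": joint speeds; "joint_efforts": joint torques, N m; "position": TCP position; "orientation": TCP orientation; "contact_force": force on the tool from outside, world axes, zero at the start; "moment": the same for the moment, N m; "gripper_width": opening from 0.0 (shut) to 1.0 (fully open).
Only numpy, scipy, OpenCV 4.12 (cv2) and the standard library are available. Lean on these libraries where they do the work, as an engineer would, in place of code of your own. Each camera call takes 0.05 s, during which the arm holds its last target.

## Working session

There is one attempt and no reset: what is moved stays moved. The work goes in short steps, Python scripts to look and compute and a tool call to move; the robot and the scene stay as the last step left them, time stands still between calls to the robot, and variables do not carry over. Pictures are saved under pics/ and viewed, and the job is handed in when it is done.

Besides the shell and the picture viewer there is one more tool, called after ">>>" as name([rows], argument=value, ...), one row to a line, values as JSON. jog_arm: Moves the arm, as the interface text tells. Its arguments: {"type":"object","properties":{"plan":{"type":"array","items":{"type":"object","properties":{"delta_pos":{"type":"array","items":{"type":"number"}},"twist":{"type":"array","items":{"type":"number"}},"claw":{"type":"number"}}}},"force":{"type":"number"}},"required":["plan"]}

```bash
ls; mkdir -p pics; python3 - <<'E'
from rig import ctrl
import cv2
s=ctrl.observe(); print(s)
for n in ("scene","top"):
    p,d=ctrl.read_camera(n); cv2.imwrite(f"pics/{n}0.png",p[:,:,::-1])
    print(n,ctrl.camera_info(n))
print(ctrl.camera_info("wrist"))
for n in ("top","scene"):
  for l in ("chamber","wings_0"):
    print(n,l,[(r['bbox'],round(r['p'],2)) for r in ctrl.look_for(l,n)])
E
```

```text
pics
{'time_s': 0.0, 'joint_positions': array([ 1.05588543e+00,  1.59062750e-01,  1.59821207e+00,  1.33333358e-05,
        1.38620220e+00, -2.10113841e-01]), 'joint_velocities': array([ 0.00016666, -0.00032907,  0.00097672,  0.00085771, -0.00215244,
        0.00200684]), 'joint_efforts': array([-8.28929365e-05, -3.95991039e+01, -3.31428266e+01, -1.54726426e-04,
        8.25579569e-03, -6.43790258e-06]), 'position': array([0.1724464 , 0.54824681, 0.40371899]), 'orientation': array([ 1.51810441e-01,  9.88409177e-01, -8.78629232e-04, -3.40248815e-04]), 'contact_force': array([ 0.33985203,  0.57801272, -0.35590327]), 'moment': array([ 0.01584308, -0.02130244, -0.01355893]), 'gripper_width': 0.999683779846047}
scene {'intrinsics': array([[489.82574642,   0.        , 314.35959379],
       [  0.        , 489.82574642, 199.08680332],
       [  0.        ,   0.        ,   1.        ]]), 'extrinsics': array([[ 0.84770098, -0.53043941,  0.00608932, -0.47623912],
       [ 0.25812798,  0.42249113,  0.86883324, -0.27261433],
       [-0.46343607, -0.73493896,  0.4950674 , -1.05742454],
       [ 0. 
[... 1216 characters left out ...]
5.3, 220.1, 15.7, 15.2], 0.67), ([298.6, 150.7, 22.1, 19.3], 0.51), ([437.7, 297.3, 12.4, 10.2], 0.48), ([214.3, 221.4, 8.8, 16.6], 0.45), ([246.6, 261.3, 8.7, 12.5], 0.38), ([203.1, 261.5, 16.9, 6.3], 0.37)]
scene chamber [([257.5, 255.5, 66.7, 82.6], 0.64), ([277.7, 175.0, 81.9, 96.0], 0.56)]
scene wings_0 [([269.9, 284.3, 16.1, 17.9], 0.74), ([277.8, 187.4, 19.2, 19.8], 0.69), ([319.1, 179.1, 10.6, 15.5], 0.59), ([301.8, 205.5, 16.4, 17.7], 0.59), ([342.8, 195.1, 16.5, 17.8], 0.59), ([253.9, 190.1, 10.7, 9.3], 0.56), ([292.3, 257.8, 8.2, 8.7], 0.51), ([306.8, 276.0, 15.1, 12.8], 0.48), ([240.3, 178.1, 11.1, 5.8], 0.44), ([258.0, 264.0, 11.5, 12.7], 0.42), ([218.8, 188.1, 3.0, 7.7], 0.41)]
```

View pics/scene0.png

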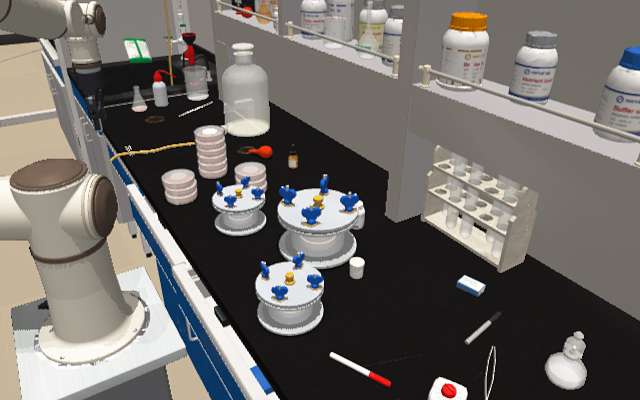

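View pics/top0.png

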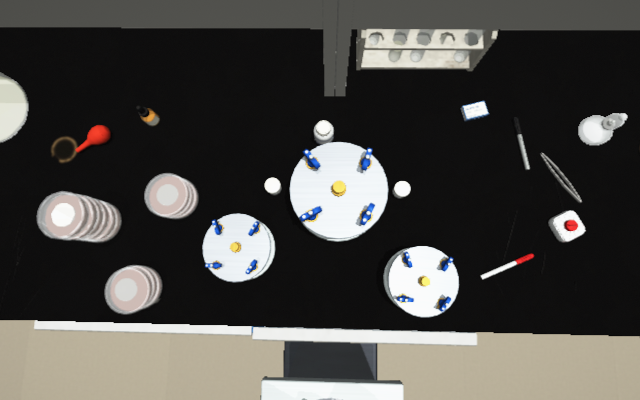

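Three chambers show in the top view: (339,190), about 98 px wide; (238,247) and (422,282), both about 72 px. I'll measure them against the 208 mm given and look at an enlarged crop.

```bash
cat > h.py <<'E'
from rig import ctrl
import cv2, numpy as np
def cloud(n):
    p,d=ctrl.read_camera(n); i=ctrl.camera_info(n); K=i['intrinsics'];E=i['extrinsics']
    v,u=np.mgrid[:400,:640]
    P=np.stack([(u-K[0,2])/K[0,0]*d,-(v-K[1,2])/K[1,1]*d,-d,np.ones_like(d)],-1)
    W=(P@np.linalg.inv(E).T)[...,:3]; W[d==0]=np.nan
    return p,d,W
E
python3 - <<'E'
from h import *
p,d,W=cloud("top")
for (u,v,r) in ((339,190,49),(238,247,36),(422,282,36)):
    for l in (20,):
        m=np.zeros((400,640),bool); m[max(0,v-60):v+60,u-60:u+60]=1
    z=W[...,2]; sub=W[m]; sub=sub[~np.isnan(sub[:,0])]
    h=np.median(z[v-15:v+15,u+12:u+20]); q=sub[abs(sub[:,2]-h)<.006]
    c,rad=cv2.minEnclosingCircle((q[:,:2]*1000).astype(np.float32))
    print((u,v),'lid z',h,c,'diam',2*rad)
hsv=cv2.cvtColor(p,cv2.COLOR_RGB2HSV); b=(hsv[...,0]>105)&(hsv[...,0]<130)&(hsv[...,1]>120)
b[:130]=0;b[245:]=0;b[:,:285]=0;b[:,395:]=0
n,L,st,c=cv2.connectedComponentsWithStats(b.astype(np.uint8))
for k in range(1,n):
    if st[k,4]<20: continue
    q=W[L==k]; q=q[q[:,2]>.13]
    if len(q)<5: continue
    t=q[q[:,2]>.155]
    for a in (q,t):
        if len(a)<4: continue
        mu=a.mean(0); w,V=np.linalg.eigh(np.cov(a[:,:2].T)); print(c[k].round(),len(a),mu.round(4),'ang',np.degrees(np.arctan2(V[1,1],V[0,1])).round(1),a[:,2].max().round(3), (np.sqrt(w)*1000).round(1))
print([ (x,np.nanmedian(W[y-3:y+4,x-3:x+4].reshape(-1,3),0).round(3)) for x,y in((273,185),(402,189),(323,130))])
cv2.imwrite("pics/crop.png",cv2.resize(p[130:250,270:410,::-1],None,fx=5,fy=5,interpolation=cv2.INTER_CUBIC))
E
```

```text
(339, 190) lid z nan (0.0, 0.0) diam 0.0
(238, 247) lid z nan (0.0, 0.0) diam 0.0
(422, 282) lid z nan (0.0, 0.0) diam 0.0
[369. 151.] 29 [ 0.6382 -0.0645  0.1684] ang 168.8 0.179 [3.3 6. ]
[369. 151.] 29 [ 0.6382 -0.0645  0.1684] ang 168.8 0.179 [3.3 6. ]
[311. 159.] 128 [0.62   0.0512 0.163 ] ang -138.0 0.178 [ 3.7 13.1]
[311. 159.] 106 [0.6205 0.0505 0.1671] ang -138.1 0.178 [ 3.4 14.1]
[365. 163.] 79 [ 0.6148 -0.0586  0.1611] ang 161.2 0.172 [4.5 7.5]
[365. 163.] 61 [ 0.6125 -0.0576  0.1679] ang 168.1 0.172 [3.1 6.5]
[367. 214.] 108 [ 0.5118 -0.0627  0.1642] ang 151.9 0.174 [ 4.2 12.8]
[367. 214.] 92 [ 0.512  -0.0625  0.1686] ang 152.1 0.174 [ 3.2 13.8]
[311. 214.] 120 [0.5088 0.0474 0.1611] ang 121.1 0.172 [ 3.4 12.4]
[311. 214.] 92 [0.5101 0.0475 0.1675] ang 120.4 0.172 [ 3.  13.9]
[(273, array([0.589, 0.144, 0.042])), (402, array([ 0.585, -0.155,  0.042])), (323, array([0.713, 0.029, 0.073]))]
```

View pics/crop.png

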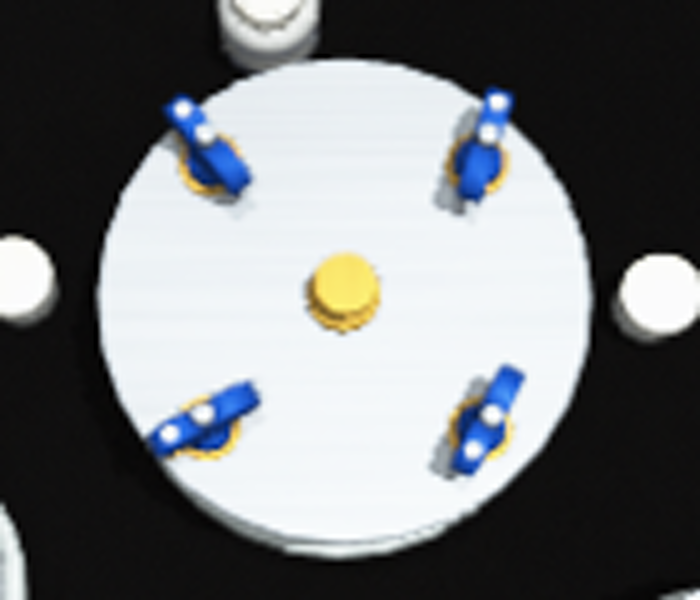

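The middle chamber at (339,190) is the largest, and it has two pots and a bottle beside it. I'll confirm its diameter now and then move the wrist camera over it.

```bash
python3 - <<'E'
from h import *
p,d,W=cloud("top")
z=W[...,2]
for (u,v) in ((339,190),(238,247),(422,282)):
    h=np.nanmedian(z[v-30:v+30,u-30:u+30]); m=(abs(z-h)<.005); mm=np.zeros_like(m); mm[v-60:v+60,u-60:u+60]=1; m&=mm
    n,L,st,c=cv2.connectedComponentsWithStats(m.astype(np.uint8)); k=1+np.argmax(st[1:,4])
    q=W[L==k]; c,r=cv2.minEnclosingCircle((q[:,:2]*1000).astype(np.float32)); print(u,v,h,c,2*r)
E
```

```text
339 190 0.1251497842153778 (568.3609619140625, -5.531102657318115) 207.78578186035156
238 247 0.08889091489480772 (443.4065246582031, 212.83612060546875) 147.42857360839844
422 282 0.0888598049821685 (381.3001403808594, -188.1153564453125) 147.7646484375
```

>>> jog_arm([
  {"delta_pos": [-1,-0.75,0],"twist": [0,0,0],"claw": 0.0},
  {"delta_pos": [-1,-0.75,0],"twist": [0,0,0],"claw": 0.0},
  {"delta_pos": [-1,-0.75,0],"twist": [0,0,0],"claw": 0.0},
  {"delta_pos": [-1,-0.75,0],"twist": [0,0,0],"claw": 0.0},
  {"delta_pos": [-1,-0.75,0],"twist": [0,0,0],"claw": 0.0},
], force=110)

```text
time_s: 0.82
position: [0.2642, 0.4203, 0.4047]
orientation: [0.152, 0.988, 0.0, 0.0]
contact_force: [-0.3, 0.1, -0.7]
gripper_width: 0.502
```

>>> jog_arm([
  {"delta_pos": [-1,-0.75,0],"twist": [0,0,0],"claw": 0.0},
  {"delta_pos": [-1,-0.75,0],"twist": [0,0,0],"claw": 0.0},
  {"delta_pos": [-1,-0.75,0],"twist": [0,0,0],"claw": 0.0},
  {"delta_pos": [-1,-0.75,0],"twist": [0,0,0],"claw": 0.0},
  {"delta_pos": [-1,-0.75,0],"twist": [0,0,0],"claw": 0.0},
])

```text
time_s: 1.23
position: [0.3553, 0.2933, 0.4049]
orientation: [0.152, 0.988, 0.0, 0.0]
contact_force: [0.4, -0.0, 0.9]
gripper_width: 0.501
```

>>> jog_arm([
  {"delta_pos": [-1,-0.75,0],"twist": [0,0,0],"claw": 0.0},
  {"delta_pos": [-1,-0.75,0],"twist": [0,0,0],"claw": 0.0},
  {"delta_pos": [-1,-0.75,0],"twist": [0,0,0],"claw": 0.0},
  {"delta_pos": [-1,-0.75,0],"twist": [0,0,0],"claw": 0.0},
  {"delta_pos": [-1,-0.75,0],"twist": [0,0,0],"claw": 0.0},
])

```text
time_s: 1.65
position: [0.4465, 0.1662, 0.4049]
orientation: [0.152, 0.988, 0.0, 0.0]
contact_force: [0.9, -0.1, 0.1]
gripper_width: 0.499
```

>>> jog_arm([
  {"delta_pos": [-1,-0.75,0],"twist": [0,0,0],"claw": 0.0},
  {"delta_pos": [-1,-0.75,0],"twist": [0,0,0],"claw": 0.0},
  {"delta_pos": [-1,-0.75,0],"twist": [0,0,0],"claw": 0.0},
  {"delta_pos": [-1,-0.75,0],"twist": [0,0,0],"claw": 0.0},
  {"delta_pos": [-1,-0.75,0],"twist": [0,0,0],"claw": 0.0},
])

```text
time_s: 2.07
position: [0.5377, 0.0392, 0.4048]
orientation: [0.152, 0.988, 0.0, 0.0]
contact_force: [1.0, 0.7, -0.1]
gripper_width: 0.501
```

```bash
python3 - <<'E'
from h import *
s=ctrl.observe(); print(s['position'],s['orientation'],s['joint_positions'])
p,d=ctrl.read_camera("wrist"); cv2.imwrite("pics/w1.png",p[:,:,::-1]); np.savez("w1.npz",p=p,d=d,pos=s['position'],q=s['orientation'])
E
```

```text
[0.53767974 0.03923734 0.40477929] [1.51951892e-01 9.88387880e-01 4.61819645e-05 1.41636349e-04] [-1.51456268e-01  6.53595959e-02  1.69787548e+00  9.37925166e-05
  1.37807421e+00 -1.41718495e+00]
```

View pics/w1.png

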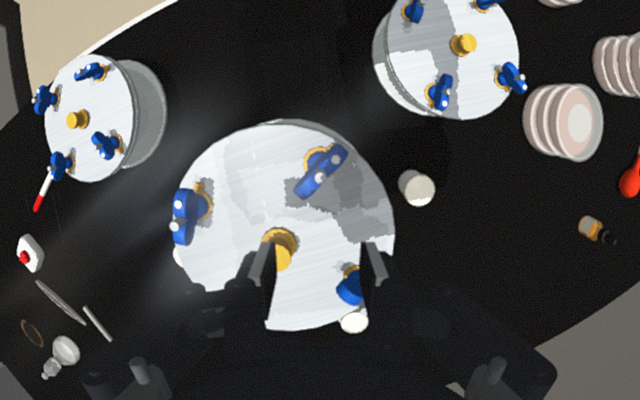

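```bash
cat >> h.py <<'E'
from scipy.spatial.transform import Rotation as R
def top_ray(u,v,z):
    i=ctrl.camera_info("top");K=i['intrinsics'];E=i['extrinsics'];Ti=np.linalg.inv(E)
    r=Ti[:3,:3]@np.array([(u-K[0,2])/K[0,0],-(v-K[1,2])/K[1,1],-1]);o=Ti[:3,3]
    return o+r*(z-o[2])/r[2]
def wrist_T(pos,q):
    T=np.eye(4);T[:3,:3]=R.from_quat(q).as_matrix();T[:3,3]=pos
    return T@ctrl.camera_info("wrist")['mount']
def wrist_ray(u,v,z,pos,q):
    K=ctrl.camera_info("wrist")['intrinsics'];T=wrist_T(pos,q)
    x=(u-K[0,2])/K[0,0];y=(v-K[1,2])/K[1,1];t=np.hypot(x,y)
    r=np.array([np.sin(t)*x/t,-np.sin(t)*y/t,-np.cos(t)]); r=T[:3,:3]@r
    return T[:3,3]+r*(z-T[2,3])/r[2]
def wrist_px(P,pos,q):
    K=ctrl.camera_info("wrist")['intrinsics'];T=np.linalg.inv(wrist_T(pos,q))
    c=T[:3,:3]@P+T[:3,3]; x,y,z=c[0],-c[1],-c[2]; t=np.arctan2(np.hypot(x,y),z); h=np.hypot(x,y)
    return K[0,2]+K[0,0]*t*x/h, K[1,2]+K[1,1]*t*y/h
def fitsq(pts): # order of angles 45(+x+y),135(-x+y),225,315
    from scipy.optimize import least_squares
    A=np.radians([45,135,225,315]); pts=np.array(pts)
    f=lambda p:(np.array([pts[k]-p[:2]-.08*np.array([np.cos(A[k]+p[2]),np.sin(A[k]+p[2])]) for k in range(4) if not np.isnan(pts[k,0])])).ravel()
    s=least_squares(f,[.566,-.006,0]); return s.x,s.fun
E
python3 - <<'E'
from h import *
stud=[(204,132),(203,413),(491,413),(488,132)]; dot=[(182,108),(170,433),(473,450),(497,100)]
S=[top_ray(270+(u+.5)/5-.5,130+(v+.5)/5-.5,.179)[:2] for u,v in stud]
D=[top_ray(270+(u+.5)/5-.5,130+(v+.5)/5-.5,.171)[:2] for u,v in dot]
x,f=fitsq(S); print(x[:2],np.degrees(x[2]),f*1000)
for s,d in zip(S,D): print(s,d,np.hypot(*(d-s)),np.degrees(np.arctan2(*(d-s)[::-1])))
w=np.load("w1.npz")
for k in range(4):
    a=np.radians(45+90*k)+x[2]; print(k,[np.round(wrist_px(np.array([x[0]+.08*np.cos(a),x[1]+.08*np.sin(a),z]),w['pos'],w['q'])) for z in(.125,.179)])
cv2.imwrite("pics/w1c.png",cv2.resize(w['p'][120:340,160:400,::-1],None,fx=3.3,fy=2.7*3.3/2.7*.8 if 0 else 2.7,interpolation=cv2.INTER_CUBIC))
E
```

```text
[ 0.56787821 -0.0061537 ] 1.0241982636643236 [-0.03110743  0.04320019  0.03714651 -0.46471832  0.22994927  0.47095195
 -0.23598834 -0.04943382]
[0.62339546 0.05146015] [0.63538683 0.06103835] 0.01534714020645826 38.616382631086296
[0.51034471 0.04892994] [0.50311595 0.06212329] 0.015043913409904892 118.71874631478705
[ 0.5125598 -0.0632534] [ 0.49879798 -0.05703345] 0.015102164670208189 155.67838391837395
[ 0.62521287 -0.06175149] [ 0.64071816 -0.06609489] 0.016102143342244274 -15.648806316380488
0 [array([356., 277.]), array([364., 312.])]
1 [array([318., 164.]), array([318., 179.])]
2 [array([198., 205.]), array([172., 228.])]
3 [array([247., 306.]), array([236., 342.])]
```

View pics/w1c.png

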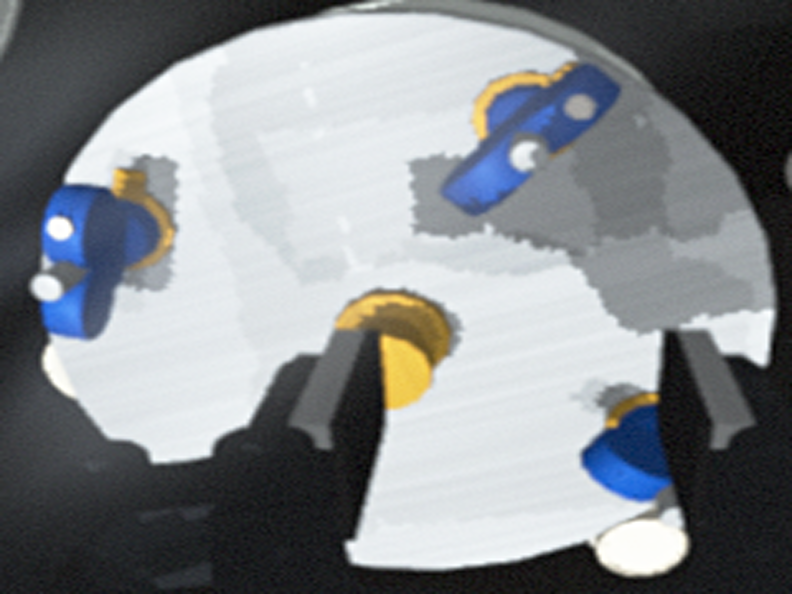

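```bash
cat >> h.py <<'E'
C=np.array([.5679,-.0062]); YAW0=np.radians(1.02)
def nut(k):
    a=np.radians(45+90*k)+YAW0; return C+.08*np.array([np.cos(a),np.sin(a)])
def tyaw(q): 
    y=R.from_quat(q).as_matrix()[:,1]; return np.degrees(np.arctan2(y[1],y[0]))
def plan(xy,z,yaw,n=None,pos=None,q=None,claw=0):
    s=ctrl.observe(); pos=np.array(s['position']) if pos is None else pos; q=s['orientation'] if q is None else q
    y0=tyaw(q); t=np.array([xy[0],xy[1],z]); dw=t-pos; dy=(y0-yaw+180)%360-180   # tool z twist +
    if n is None: n=int(max(np.ceil(abs(dy)/6),np.ceil(np.linalg.norm(dw)/.035)))
    while True:
        rows=[];ok=True
        for k in range(n):
            M=R.from_quat([0,0,0,1]); yk=np.radians(y0-dy*k/n)
            yv=np.array([np.cos(yk),np.sin(yk),0]); zv=np.array([0,0,-1]); xv=np.cross(yv,zv)
            d=np.array([xv,yv,zv])@dw/n/.025
            if abs(d).max()>1: ok=False
            rows.append((d.round(2).tolist(),round(dy/n/6,2)))
        if ok: break
        n+=1
    print('from',pos.round(4),round(y0,1),'dyaw',round(dy,1),'rows',n)
    for r in rows: print(r)
E
python3 - <<'E'
from h import *
print([nut(k).round(4) for k in range(4)])
plan(nut(3),.372,75.5,5)
E
```

```text
[array([0.6235, 0.0514]), array([0.5103, 0.0494]), array([ 0.5123, -0.0638]), array([ 0.6255, -0.0618])]
from [0.5399 0.0353 0.4049] 72.3 dyaw -3.2 rows 5
([-0.89, -0.53, 0.26], np.float64(-0.11))
([-0.88, -0.54, 0.26], np.float64(-0.11))
([-0.88, -0.55, 0.26], np.float64(-0.11))
([-0.87, -0.56, 0.26], np.float64(-0.11))
([-0.86, -0.57, 0.26], np.float64(-0.11))
```

>>> jog_arm([
  {"delta_pos": [-0.89,-0.53,0.26],"twist": [0,0,-0.11],"claw": 0},
  {"delta_pos": [-0.88,-0.54,0.26],"twist": [0,0,-0.11],"claw": 0},
  {"delta_pos": [-0.88,-0.55,0.26],"twist": [0,0,-0.11],"claw": 0},
  {"delta_pos": [-0.87,-0.56,0.26],"twist": [0,0,-0.11],"claw": 0},
  {"delta_pos": [-0.86,-0.57,0.26],"twist": [0,0,-0.11],"claw": 0},
])

```text
time_s: 2.53
position: [0.6237, -0.0566, 0.3718]
orientation: [0.123, 0.992, 0.0, -0.0]
contact_force: [0.9, 0.3, 0.0]
gripper_width: 0.503
```

```bash
python3 - <<'E'
from h import *
p,d=ctrl.read_camera("wrist"); cv2.imwrite("pics/w2.png",p[:,:,::-1])
s=ctrl.observe(); print(s['position'],s['moment'],s['joint_efforts'][5])
plan(nut(3),.312,75.5,3)
print([wrist_px(np.array([*nut(3),z]),s['position'],s['orientation']) for z in(.125,.179)])
E
```

```text
[ 0.62520434 -0.06003456  0.37005437] [-0.14645165  0.12128644  0.00066921] -0.08445447077974677
from [ 0.6252 -0.06    0.3701] 75.7 dyaw 0.2 rows 3
([-0.01, -0.02, 0.77], np.float64(0.01))
([-0.01, -0.02, 0.77], np.float64(0.01))
([-0.01, -0.02, 0.77], np.float64(0.01))
[(np.float64(314.49191374894826), np.float64(212.30405149396756)), (np.float64(313.45653972006477), np.float64(244.08339271603097))]
```

View pics/w2.png

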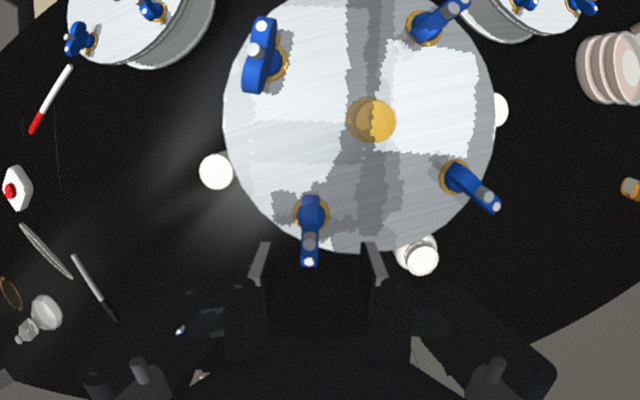

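Nut 3 stands between the open fingers, with its base near (312,215) and its wings along the tool's x axis, as planned. I'll go down and grip.

>>> jog_arm([
  {"delta_pos": [0,0,0.8],"twist": [0,0,0],"claw": 0},
  {"delta_pos": [0,0,0.8],"twist": [0,0,0],"claw": 0},
  {"delta_pos": [0,0,0.8],"twist": [0,0,0],"claw": 0},
  {"delta_pos": [0,0,0],"twist": [0,0,0],"claw": -1},
  {"delta_pos": [0,0,0],"twist": [0,0,0],"claw": -1},
], force=100)

```text
time_s: 3.0
position: [0.6213, -0.0575, 0.3097]
orientation: [0.123, 0.992, -0.004, -0.004]
contact_force: [-10.3, -24.1, -9.9]
gripper_width: 0.231
```

>>> jog_arm([
  {"delta_pos": [0,0,0],"twist": [0,0,0],"claw": -1},
  {"delta_pos": [0,0,0],"twist": [0,0,0],"claw": -1},
  {"delta_pos": [0,0,0],"twist": [0,0,0],"claw": -1},
  {"delta_pos": [0,0,0],"twist": [0,0,0],"claw": -1},
  {"delta_pos": [0,0,0],"twist": [0,0,0],"claw": -1},
])

```text
time_s: 3.42
position: [0.621, -0.0588, 0.3102]
orientation: [0.124, 0.992, -0.004, -0.004]
contact_force: [-8.1, -15.2, -10.7]
gripper_width: 0.118
```

```bash
cat > o.py <<'E'
from h import *
s=ctrl.observe(); print(round(s['time_s'],2),s['position'].round(4),'yaw',round(tyaw(s['orientation']),2),'F',s['contact_force'].round(1),'M',s['moment'].round(3),'j6',s['joint_efforts'][5].round(3),'g',round(s['gripper_width'],3),'q6',s['joint_positions'][5].round(3))
E
python3 o.py
```

```text
3.42 [ 0.621  -0.0588  0.3102] yaw 75.78 F [ -8.1 -15.2 -10.7] M [-2.51   1.29  -0.141] j6 -0.145 g 0.118 q6 -1.605
```

```bash
python3 - <<'E'
from h import *
p,d=ctrl.read_camera("wrist"); cv2.imwrite("pics/w3.png",p[:,:,::-1])
E
python3 o.py
```

```text
3.47 [ 0.621  -0.0588  0.3102] yaw 75.78 F [ -7.4 -15.2  -9.7] M [-2.489  1.273 -0.118] j6 -0.144 g 0.114 q6 -1.605
```

View pics/w3.png

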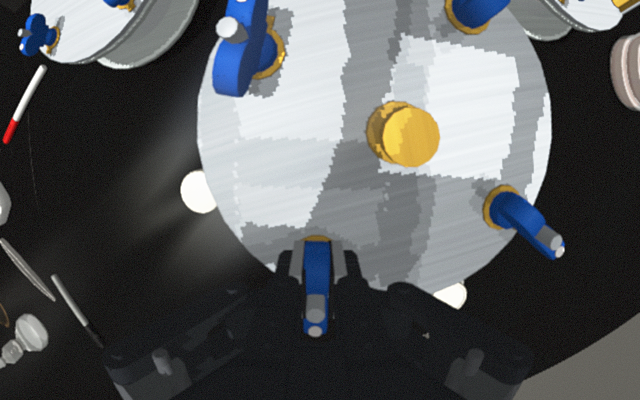

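```bash
python3 - <<'E'
from h import *
s=ctrl.observe();P,q=s['position'],s['orientation'];M=R.from_quat(q).as_matrix()
print('tool axis',M[:,2])
for z in(.132,.155): print(wrist_px(P+M[:,2]*z,P,q))
print('stud by wrist',wrist_ray(315,303,.179,P,q), 'washer ~',wrist_ray(316,237,.127,P,q),'nut3',nut(3))
E
python3 - <<'E'
import cv2
a=cv2.imread('pics/w3.png'); cv2.imwrite('pics/w3c.png',cv2.resize(a[220:345,240:400],None,fx=4.5,fy=4.5,interpolation=cv2.INTER_CUBIC))
E
```

```text
tool axis [-0.009497   -0.00681693 -0.99993167]
(np.float64(314.83803005681256), np.float64(305.56725697454044))
(np.float64(315.20883718011936), np.float64(276.1217693449051))
stud by wrist [ 0.61793183 -0.05915922  0.179     ] washer ~ [ 0.61214845 -0.05798323  0.127     ] nut3 [ 0.62546658 -0.06175258]
```

View pics/w3c.png

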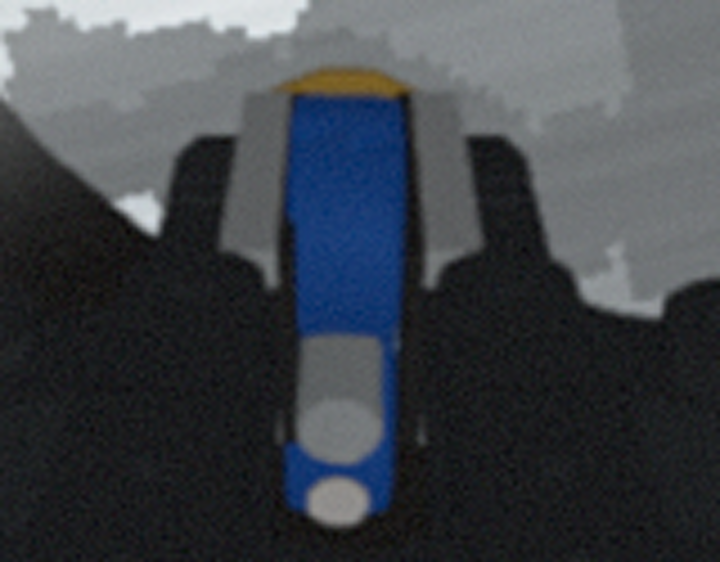

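```bash
python3 - <<'E'
from h import *
s=ctrl.observe();P,q=s['position'],s['orientation'];M=R.from_quat(q).as_matrix()
for v in (313,315.5): 
    W=wrist_ray(315.5,v,.179,P,q); print(W, (M.T@(W-P))*1000)
print(M.T@(np.array([*nut(3),.179])-P)*1000)
E
```

```text
[ 0.62291208 -0.06023863  0.179     ] [ -3.20873908   0.25652407 131.17124359]
[ 0.62418387 -0.06056644  0.179     ] [ -4.52204708   0.25125745 131.16140003]
[ -6.05688694  -0.58331584 131.15730401]
```

>>> jog_arm([
  {"delta_pos": [0,0,0],"twist": [0,0,0],"claw": -0.3},
  {"delta_pos": [0,0,0],"twist": [0,0,0],"claw": -0.3},
  {"delta_pos": [-0.1,-0.17,0],"twist": [0,0,0],"claw": -0.3},
  {"delta_pos": [0,0,0],"twist": [0,0,0],"claw": -0.3},
  {"delta_pos": [0,0,0],"twist": [0,0,0],"claw": -0.3},
])

```text
time_s: 3.88
position: [0.625, -0.0605, 0.3136]
orientation: [0.123, 0.992, -0.0, 0.001]
contact_force: [0.5, 0.5, -0.6]
gripper_width: 0.346
```

```bash
python3 o.py
```

```text
3.88 [ 0.625  -0.0605  0.3136] yaw 75.84 F [ 0.5  0.5 -0.6] M [ 0.005 -0.021 -0.023] j6 -0.012 g 0.346 q6 -1.612
```

>>> jog_arm([
  {"delta_pos": [0,-0.03,0.05],"twist": [0,0,0],"claw": -1},
  {"delta_pos": [0,0,0],"twist": [0,0,0],"claw": -1},
  {"delta_pos": [0,0,0],"twist": [0,0,0],"claw": -1},
  {"delta_pos": [0,0,0],"twist": [0,0,0],"claw": -1},
  {"delta_pos": [0,0,0],"twist": [0,0,0],"claw": -1},
])

```text
time_s: 4.3
position: [0.6245, -0.0616, 0.3121]
orientation: [0.123, 0.992, -0.001, 0.001]
contact_force: [-2.1, -3.4, 5.3]
gripper_width: 0.115
```

```bash
python3 o.py
```

```text
4.3 [ 0.6245 -0.0616  0.3121] yaw 75.85 F [-2.1 -3.4  5.3] M [-0.514  0.261  0.045] j6 0.027 g 0.115 q6 -1.614
```

>>> jog_arm([
  {"delta_pos": [0,0,0],"twist": [0,0,0.2],"claw": -1},
  {"delta_pos": [0,0,0],"twist": [0,0,0.2],"claw": -1},
  {"delta_pos": [0,0,0],"twist": [0,0,0.2],"claw": -1},
  {"delta_pos": [0,0,0],"twist": [0,0,0.2],"claw": -1},
  {"delta_pos": [0,0,0],"twist": [0,0,0.2],"claw": -1},
])

```text
time_s: 4.72
position: [0.6246, -0.0616, 0.3122]
orientation: [0.175, 0.984, -0.001, 0.001]
contact_force: [-1.4, -3.2, 5.5]
gripper_width: 0.113
```

```bash
python3 o.py
```

```text
4.72 [ 0.6246 -0.0616  0.3122] yaw 69.79 F [-1.4 -3.2  5.5] M [-0.464  0.302  0.012] j6 -0.222 g 0.113 q6 -1.508
```

>>> jog_arm([
  {"delta_pos": [0,0,0],"twist": [0,0,0.2],"claw": -1},
  {"delta_pos": [0,0,0],"twist": [0,0,0.2],"claw": -1},
  {"delta_pos": [0,0,0],"twist": [0,0,0.2],"claw": -1},
  {"delta_pos": [0,0,0],"twist": [0,0,0.2],"claw": -1},
  {"delta_pos": [0,0,0],"twist": [0,0,0.2],"claw": -1},
])

```text
time_s: 5.13
position: [0.6246, -0.0616, 0.3121]
orientation: [0.227, 0.974, -0.0, 0.001]
contact_force: [-1.7, -3.0, 5.4]
gripper_width: 0.113
```

```bash
python3 o.py
```

```text
5.13 [ 0.6246 -0.0616  0.3121] yaw 63.79 F [-1.7 -3.   5.4] M [-0.414  0.209  0.099] j6 -0.222 g 0.113 q6 -1.403
```

>>> jog_arm([
  {"delta_pos": [0,0,0],"twist": [0,0,0.2],"claw": -1},
  {"delta_pos": [0,0,0],"twist": [0,0,0.2],"claw": -1},
  {"delta_pos": [0,0,0],"twist": [0,0,0.2],"claw": -1},
  {"delta_pos": [0,0,0],"twist": [0,0,0.2],"claw": -1},
  {"delta_pos": [0,0,0],"twist": [0,0,0.2],"claw": -1},
])

```text
time_s: 5.55
position: [0.6246, -0.0615, 0.3121]
orientation: [0.277, 0.961, -0.001, 0.001]
contact_force: [-1.0, -2.6, 5.3]
gripper_width: 0.115
```

```bash
python3 o.py
```

```text
5.55 [ 0.6246 -0.0615  0.3121] yaw 57.87 F [-1.  -2.6  5.3] M [-0.402  0.268  0.65 ] j6 0.338 g 0.115 q6 -1.3
```

Nut 3 bites between yaw 63.8° and 57.9°: Mz jumps from about 0.05 to 0.65. Turning 12° more gives 15±3°.

>>> jog_arm([
  {"delta_pos": [0,0,0],"twist": [0,0,0.4],"claw": -1},
  {"delta_pos": [0,0,0],"twist": [0,0,0.4],"claw": -1},
  {"delta_pos": [0,0,0],"twist": [0,0,0.4],"claw": -1},
  {"delta_pos": [0,0,0],"twist": [0,0,0.4],"claw": -1},
  {"delta_pos": [0,0,0],"twist": [0,0,0.4],"claw": -1},
])

```text
time_s: 5.97
position: [0.6246, -0.0614, 0.3121]
orientation: [0.376, 0.927, -0.0, 0.001]
contact_force: [-2.4, -2.3, 4.6]
gripper_width: 0.111
```

```bash
python3 - <<'E'
from h import *
p,d=ctrl.read_camera("wrist"); cv2.imwrite("pics/w4.png",p[:,:,::-1])
E
python3 o.py
```

```text
6.02 [ 0.6246 -0.0615  0.3121] yaw 45.69 F [-1.4 -1.8  5. ] M [-0.446  0.237  0.445] j6 0.589 g 0.112 q6 -1.087
```

View pics/w4.png

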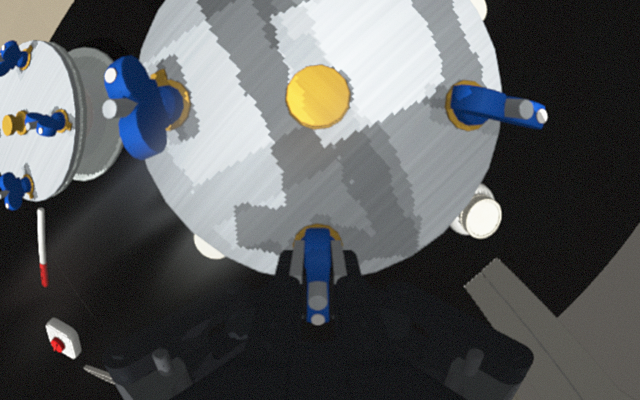

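>>> jog_arm([
  {"delta_pos": [0,0,0],"twist": [0,0,0],"claw": 0},
  {"delta_pos": [0,0,0],"twist": [0,0,0],"claw": 0},
  {"delta_pos": [0,0,-0.8],"twist": [0,0,0],"claw": 0},
  {"delta_pos": [0,0,-0.8],"twist": [0,0,0],"claw": 0},
  {"delta_pos": [0,0,-0.8],"twist": [0,0,0],"claw": 0},
])

```text
time_s: 6.43
position: [0.6239, -0.0608, 0.3704]
orientation: [0.376, 0.927, 0.0, -0.001]
contact_force: [0.5, -1.0, 0.7]
gripper_width: 0.498
```

```bash
python3 o.py; python3 - <<'E'
from h import *
plan(nut(1),.372,29.5,5)
E
```

```text
6.43 [ 0.6239 -0.0608  0.3704] yaw 45.86 F [ 0.5 -1.   0.7] M [-0.031 -0.057  0.004] j6 0.0 g 0.498 q6 -1.09
from [ 0.6239 -0.0608  0.3704] 45.9 dyaw 16.4 rows 7
([0.9, -0.0, -0.01], np.float64(0.39))
([0.9, -0.04, -0.01], np.float64(0.39))
([0.9, -0.07, -0.01], np.float64(0.39))
([0.9, -0.11, -0.01], np.float64(0.39))
([0.89, -0.15, -0.01], np.float64(0.39))
([0.89, -0.18, -0.01], np.float64(0.39))
([0.88, -0.22, -0.01], np.float64(0.39))
```

>>> jog_arm([
  {"delta_pos": [0.9,0,0],"twist": [0,0,0.39],"claw": 0},
  {"delta_pos": [0.9,-0.04,0],"twist": [0,0,0.39],"claw": 0},
  {"delta_pos": [0.9,-0.07,0],"twist": [0,0,0.39],"claw": 0},
  {"delta_pos": [0.9,-0.11,0],"twist": [0,0,0.39],"claw": 0},
  {"delta_pos": [0.89,-0.15,0],"twist": [0,0,0.39],"claw": 0},
])

```text
time_s: 6.85
position: [0.5422, 0.0183, 0.3702]
orientation: [0.469, 0.883, 0.0, -0.001]
contact_force: [0.4, -0.2, 1.0]
gripper_width: 0.5
```

>>> jog_arm([
  {"delta_pos": [0.89,-0.18,0],"twist": [0,0,0.39],"claw": 0},
  {"delta_pos": [0.88,-0.22,0],"twist": [0,0,0.39],"claw": 0},
  {"delta_pos": [0,0,0.2],"twist": [0,0,0],"claw": 0},
  {"delta_pos": [0,0,0.6],"twist": [0,0,0],"claw": 0},
  {"delta_pos": [0,0,0.6],"twist": [0,0,0],"claw": 0},
])

```text
time_s: 7.27
position: [0.5109, 0.0493, 0.3358]
orientation: [0.504, 0.864, 0.001, 0.001]
contact_force: [-0.2, 0.1, -0.5]
gripper_width: 0.502
```

```bash
python3 - <<'E'
from h import *
plan(nut(1),.312,29.5,1+0)
s=ctrl.observe()
p,d=ctrl.read_camera("wrist"); cv2.imwrite("pics/w5.png",p[150:390,200:440,::-1].repeat(2,0).repeat(2,1)) 
P,q=s['position'],s['orientation'];M=R.from_quat(q).as_matrix()
print('expected stud px',wrist_px(np.array([*nut(1),.179]),P,q))
E
python3 o.py
```

```text
from [0.5109 0.0493 0.3358] 29.5 dyaw 0.0 rows 1
([0.01, -0.02, 0.95], np.float64(0.0))
expected stud px (np.float64(315.7518957534552), np.float64(274.36984057039746))
7.32 [0.5097 0.0493 0.3319] yaw 29.5 F [-1.2 -0.5 -3. ] M [-0.059  0.046  0.013] j6 0.008 g 0.499 q6 -0.655
```

View pics/w5.png

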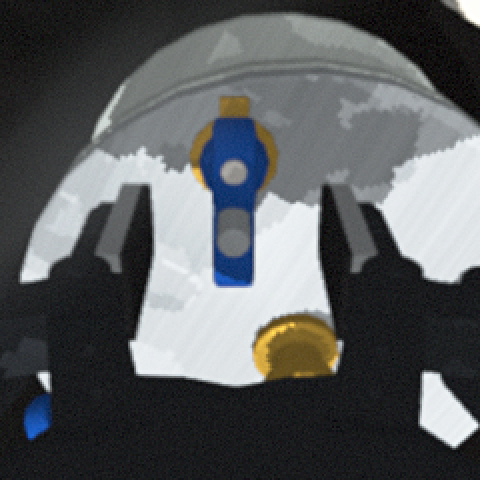

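>>> jog_arm([
  {"delta_pos": [0,-0.02,0.48],"twist": [0,0,0],"claw": 0},
  {"delta_pos": [0,0,0.48],"twist": [0,0,0],"claw": -0.4},
  {"delta_pos": [0,0,0],"twist": [0,0,0],"claw": -1},
  {"delta_pos": [0,0,0],"twist": [0,0,0],"claw": -1},
  {"delta_pos": [0,0,0],"twist": [0,0,0],"claw": -1},
])

```text
time_s: 7.73
position: [0.5103, 0.0492, 0.3101]
orientation: [0.504, 0.864, 0.001, -0.001]
contact_force: [6.1, 3.5, -13.2]
gripper_width: 0.125
```

```bash
python3 o.py
```

```text
7.73 [0.5103 0.0492 0.3101] yaw 29.43 F [  6.1   3.5 -13.2] M [ 0.493 -1.01  -0.006] j6 -0.001 g 0.125 q6 -0.655
```

>>> jog_arm([
  {"delta_pos": [0,0,0],"twist": [0,0,0.17],"claw": -1},
  {"delta_pos": [0,0,0],"twist": [0,0,0.17],"claw": -1},
  {"delta_pos": [0,0,0],"twist": [0,0,0.17],"claw": -1},
  {"delta_pos": [0,0,0],"twist": [0,0,0.17],"claw": -1},
  {"delta_pos": [0,0,0],"twist": [0,0,0.17],"claw": -1},
])

```text
time_s: 8.15
position: [0.5103, 0.0492, 0.3101]
orientation: [0.543, 0.84, 0.001, -0.001]
contact_force: [6.8, 2.9, -12.8]
gripper_width: 0.124
```

```bash
python3 o.py
```

```text
8.15 [0.5103 0.0492 0.3101] yaw 24.29 F [  6.8   2.9 -12.8] M [ 0.479 -1.001  0.025] j6 -0.18 g 0.124 q6 -0.565
```

>>> jog_arm([
  {"delta_pos": [0,0,0],"twist": [0,0,0.17],"claw": -1},
  {"delta_pos": [0,0,0],"twist": [0,0,0.17],"claw": -1},
  {"delta_pos": [0,0,0],"twist": [0,0,0.17],"claw": -1},
  {"delta_pos": [0,0,0],"twist": [0,0,0.17],"claw": -1},
  {"delta_pos": [0,0,0],"twist": [0,0,0.17],"claw": -1},
])

```text
time_s: 8.57
position: [0.5103, 0.0492, 0.3101]
orientation: [0.579, 0.815, 0.001, -0.001]
contact_force: [6.3, 3.3, -12.6]
gripper_width: 0.12
```

```bash
python3 o.py
```

```text
8.57 [0.5103 0.0492 0.3101] yaw 19.19 F [  6.3   3.3 -12.6] M [ 0.443 -0.998 -0.003] j6 -0.18 g 0.12 q6 -0.476
```

>>> jog_arm([
  {"delta_pos": [0,0,0],"twist": [0,0,0.17],"claw": -1},
  {"delta_pos": [0,0,0],"twist": [0,0,0.17],"claw": -1},
  {"delta_pos": [0,0,0],"twist": [0,0,0.17],"claw": -1},
  {"delta_pos": [0,0,0],"twist": [0,0,0.17],"claw": -1},
  {"delta_pos": [0,0,0],"twist": [0,0,0.17],"claw": -1},
])

```text
time_s: 8.98
position: [0.5103, 0.0492, 0.3101]
orientation: [0.615, 0.788, 0.001, -0.001]
contact_force: [6.8, 3.4, -13.7]
gripper_width: 0.126
```

```bash
python3 o.py
```

```text
8.98 [0.5103 0.0492 0.3101] yaw 14.09 F [  6.8   3.4 -13.7] M [ 0.486 -1.004  0.03 ] j6 -0.18 g 0.126 q6 -0.387
```

>>> jog_arm([
  {"delta_pos": [0,0,0],"twist": [0,0,0.17],"claw": -1},
  {"delta_pos": [0,0,0],"twist": [0,0,0.17],"claw": -1},
  {"delta_pos": [0,0,0],"twist": [0,0,0.17],"claw": -1},
  {"delta_pos": [0,0,0],"twist": [0,0,0.17],"claw": -1},
  {"delta_pos": [0,0,0],"twist": [0,0,0.17],"claw": -1},
])

```text
time_s: 9.4
position: [0.5103, 0.0492, 0.3101]
orientation: [0.65, 0.76, 0.001, -0.001]
contact_force: [6.1, 3.2, -12.3]
gripper_width: 0.123
```

```bash
python3 o.py
```

```text
9.4 [0.5103 0.0492 0.3101] yaw 8.99 F [  6.1   3.2 -12.3] M [ 0.548 -1.032 -0.005] j6 -0.18 g 0.123 q6 -0.298
```

>>> jog_arm([
  {"delta_pos": [0,0,0],"twist": [0,0,0.17],"claw": -1},
  {"delta_pos": [0,0,0],"twist": [0,0,0.17],"claw": -1},
  {"delta_pos": [0,0,0],"twist": [0,0,0.17],"claw": -1},
  {"delta_pos": [0,0,0],"twist": [0,0,0.17],"claw": -1},
  {"delta_pos": [0,0,0],"twist": [0,0,0.17],"claw": -1},
])

```text
time_s: 9.82
position: [0.5103, 0.0492, 0.3101]
orientation: [0.683, 0.731, 0.001, -0.001]
contact_force: [6.8, 2.8, -12.3]
gripper_width: 0.124
```

```bash
python3 o.py
```

```text
9.82 [0.5103 0.0492 0.3101] yaw 3.89 F [  6.8   2.8 -12.3] M [ 0.537 -1.029  0.032] j6 -0.18 g 0.124 q6 -0.209
```

>>> jog_arm([
  {"delta_pos": [0,0,0],"twist": [0,0,0.17],"claw": -1},
  {"delta_pos": [0,0,0],"twist": [0,0,0.17],"claw": -1},
  {"delta_pos": [0,0,0],"twist": [0,0,0.17],"claw": -1},
  {"delta_pos": [0,0,0],"twist": [0,0,0.17],"claw": -1},
  {"delta_pos": [0,0,0],"twist": [0,0,0.17],"claw": -1},
])

```text
time_s: 10.23
position: [0.5103, 0.0492, 0.3101]
orientation: [0.714, 0.7, 0.001, -0.001]
contact_force: [5.8, 2.4, -13.3]
gripper_width: 0.123
```

```bash
python3 o.py
```

```text
10.23 [0.5103 0.0492 0.3101] yaw -1.17 F [  5.8   2.4 -13.3] M [ 0.592 -1.169  0.398] j6 0.159 g 0.123 q6 -0.121
```

Mz reads 0.40 and is still rising, so nut 1 bit within about the last degree. I'll turn it 15° more.

>>> jog_arm([
  {"delta_pos": [0,0,0],"twist": [0,0,0.51],"claw": -1},
  {"delta_pos": [0,0,0],"twist": [0,0,0.51],"claw": -1},
  {"delta_pos": [0,0,0],"twist": [0,0,0.51],"claw": -1},
  {"delta_pos": [0,0,0],"twist": [0,0,0.51],"claw": -1},
  {"delta_pos": [0,0,0],"twist": [0,0,0.51],"claw": -1},
])

```text
time_s: 10.65
position: [0.5104, 0.0493, 0.3101]
orientation: [0.801, 0.598, 0.001, -0.001]
contact_force: [7.0, 3.2, -13.0]
gripper_width: 0.127
```

```bash
python3 o.py
```

```text
10.65 [0.5104 0.0493 0.3101] yaw -16.52 F [  7.    3.2 -13. ] M [ 0.561 -1.076  0.64 ] j6 -0.062 g 0.127 q6 0.147
```

>>> jog_arm([
  {"delta_pos": [0,0,0],"twist": [0,0,0],"claw": 0},
  {"delta_pos": [0,0,0],"twist": [0,0,0],"claw": 0},
  {"delta_pos": [0,0,-0.8],"twist": [0,0,0],"claw": 0},
  {"delta_pos": [0,0,-0.8],"twist": [0,0,0],"claw": 0},
  {"delta_pos": [0,0,-0.8],"twist": [0,0,0],"claw": 0},
])

```text
time_s: 11.07
position: [0.5104, 0.0486, 0.3731]
orientation: [0.801, 0.599, -0.0, -0.0]
contact_force: [0.9, -0.8, 0.3]
gripper_width: 0.5
```

```bash
python3 - <<'E'
from h import *
s=ctrl.observe()
plan(nut(2),.372,64)
p,d=ctrl.read_camera("wrist"); cv2.imwrite("pics/w6.png",p[60:390,100:540,::-1].repeat(2,0).repeat(2,1)[:600,:800])
E
python3 o.py
```

```text
from [0.5104 0.0486 0.3731] -16.4 dyaw -80.4 rows 14
([-0.31, 0.1, 0.0], np.float64(-0.96))
([-0.31, 0.06, 0.0], np.float64(-0.96))
([-0.32, 0.03, 0.0], np.float64(-0.96))
([-0.32, 0.0, 0.0], np.float64(-0.96))
([-0.32, -0.03, 0.0], np.float64(-0.96))
([-0.31, -0.06, 0.0], np.float64(-0.96))
([-0.31, -0.09, 0.0], np.float64(-0.96))
([-0.3, -0.12, 0.0], np.float64(-0.96))
([-0.28, -0.15, 0.0], np.float64(-0.96))
([-0.27, -0.18, 0.0], np.float64(-0.96))
([-0.25, -0.21, 0.0], np.float64(-0.96))
([-0.22, -0.23, 0.0], np.float64(-0.96))
([-0.2, -0.25, 0.0], np.float64(-0.96))
([-0.17, -0.27, 0.0], np.float64(-0.96))
11.12 [0.5117 0.0485 0.3781] yaw -16.42 F [1.3 0.9 1.8] M [-0.005 -0.067  0.026] j6 -0.003 g 0.502 q6 0.146
```

View pics/w6.png

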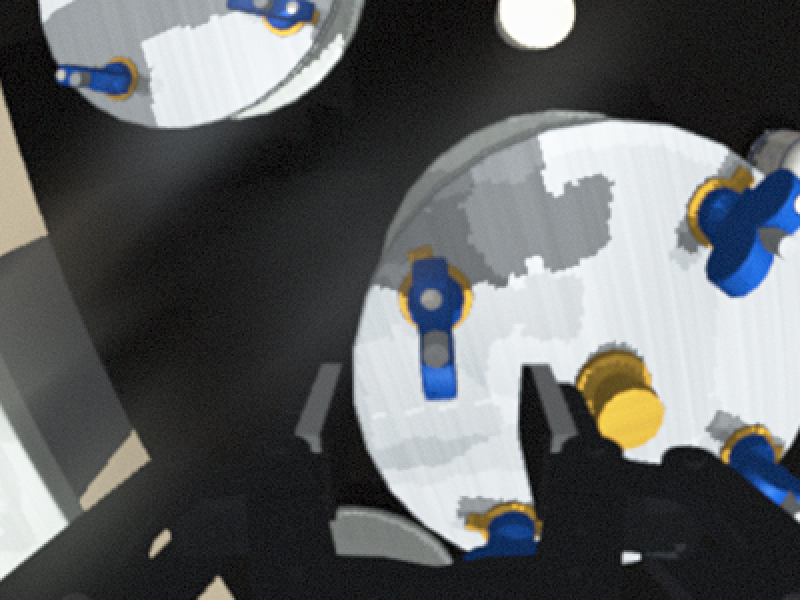

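>>> jog_arm([
  {"delta_pos": [-0.31,0.1,0],"twist": [0,0,-0.96],"claw": 0},
  {"delta_pos": [-0.31,0.06,0],"twist": [0,0,-0.96],"claw": 0},
  {"delta_pos": [-0.32,0.03,0],"twist": [0,0,-0.96],"claw": 0},
  {"delta_pos": [-0.32,0,0],"twist": [0,0,-0.96],"claw": 0},
  {"delta_pos": [-0.32,-0.03,0],"twist": [0,0,-0.96],"claw": 0},
])

```text
time_s: 11.53
position: [0.5111, 0.0081, 0.3725]
orientation: [0.625, 0.781, 0.0, 0.0]
contact_force: [0.7, 0.1, -0.4]
gripper_width: 0.498
```

>>> jog_arm([
  {"delta_pos": [-0.31,-0.06,0],"twist": [0,0,-0.96],"claw": 0},
  {"delta_pos": [-0.31,-0.09,0],"twist": [0,0,-0.96],"claw": 0},
  {"delta_pos": [-0.3,-0.12,0],"twist": [0,0,-0.96],"claw": 0},
  {"delta_pos": [-0.28,-0.15,0],"twist": [0,0,-0.96],"claw": 0},
  {"delta_pos": [-0.27,-0.18,0],"twist": [0,0,-0.96],"claw": 0},
])

```text
time_s: 11.95
position: [0.5123, -0.032, 0.3725]
orientation: [0.411, 0.912, 0.0, 0.0]
contact_force: [0.9, -0.6, 1.0]
gripper_width: 0.5
```

>>> jog_arm([
  {"delta_pos": [-0.25,-0.21,0],"twist": [0,0,-0.96],"claw": 0},
  {"delta_pos": [-0.22,-0.23,0],"twist": [0,0,-0.96],"claw": 0},
  {"delta_pos": [-0.2,-0.25,0],"twist": [0,0,-0.96],"claw": 0},
  {"delta_pos": [-0.17,-0.27,0],"twist": [0,0,-0.96],"claw": 0},
  {"delta_pos": [0,0,0.2],"twist": [0,0,0],"claw": 0},
])

```text
time_s: 12.37
position: [0.5132, -0.0648, 0.3684]
orientation: [0.223, 0.975, -0.0, 0.002]
contact_force: [-0.1, -0.7, 1.4]
gripper_width: 0.497
```

```bash
python3 - <<'E'
from h import *
plan(nut(2),.312,64,3)
s=ctrl.observe()
p,d=ctrl.read_camera("wrist"); cv2.imwrite("pics/w7.png",p[60:390,100:540,::-1].repeat(2,0).repeat(2,1)[:600,:800])
P,q=s['position'],s['orientation']
u,v=wrist_px(np.array([*nut(2),.179]),P,q);print('expected stud px in crop',(u-100)*2,(v-60)*2)
E
python3 o.py
```

```text
from [ 0.5132 -0.0648  0.3684] 64.3 dyaw 0.3 rows 3
([0.02, 0.01, 0.75], np.float64(0.02))
([0.02, 0.01, 0.75], np.float64(0.02))
([0.02, 0.01, 0.75], np.float64(0.02))
expected stud px in crop 434.0955109990465 363.64009285149245
12.42 [ 0.5127 -0.0641  0.3665] yaw 64.03 F [-0.8  1.3 -0.7] M [ 0.013  0.03  -0.007] j6 -0.498 g 0.5 q6 -1.476
```

View pics/w7.png

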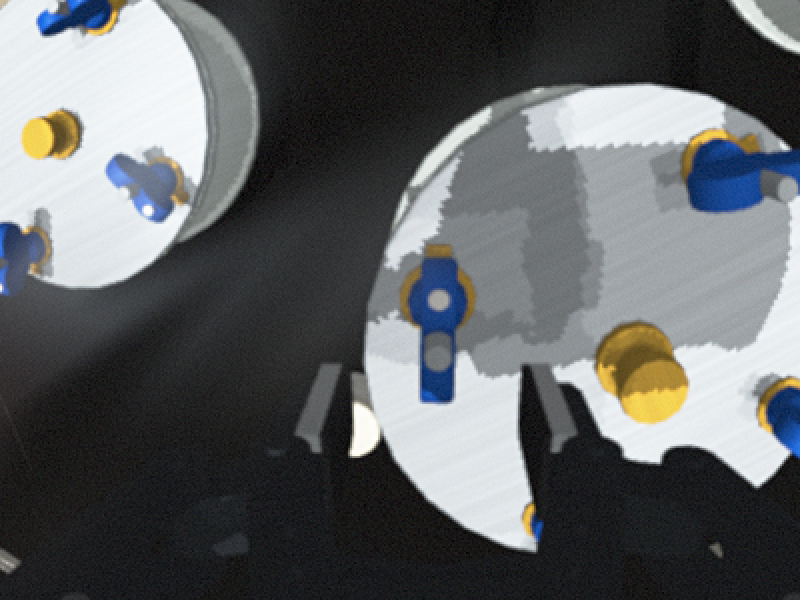

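>>> jog_arm([
  {"delta_pos": [0,0,0.72],"twist": [0,0,0],"claw": 0},
  {"delta_pos": [0,0,0.72],"twist": [0,0,0],"claw": 0},
  {"delta_pos": [0,0,0.72],"twist": [0,0,0],"claw": -0.3},
  {"delta_pos": [0,0,0],"twist": [0,0,0],"claw": -1},
  {"delta_pos": [0,0,0],"twist": [0,0,0],"claw": -1},
])

```text
time_s: 12.83
position: [0.5111, -0.0628, 0.3101]
orientation: [0.224, 0.975, 0.0, -0.004]
contact_force: [-0.8, -2.7, -17.8]
gripper_width: 0.135
```

>>> jog_arm([
  {"delta_pos": [0,0,0],"twist": [0,0,0],"claw": -1},
  {"delta_pos": [0,0,0],"twist": [0,0,0],"claw": -1},
  {"delta_pos": [0,0,0],"twist": [0,0,0.17],"claw": -1},
  {"delta_pos": [0,0,0],"twist": [0,0,0.17],"claw": -1},
  {"delta_pos": [0,0,0],"twist": [0,0,0.17],"claw": -1},
])

```text
time_s: 13.25
position: [0.5111, -0.0628, 0.3102]
orientation: [0.25, 0.968, 0.0, -0.004]
contact_force: [-3.7, 0.3, -25.4]
gripper_width: 0.125
```

```bash
python3 o.py
```

```text
13.25 [ 0.5111 -0.0628  0.3102] yaw 61.02 F [ -3.7   0.3 -25.4] M [0.06  0.584 0.077] j6 -0.188 g 0.125 q6 -1.422
```

>>> jog_arm([
  {"delta_pos": [0,0,0.08],"twist": [0,0,0.17],"claw": -1},
  {"delta_pos": [0,0,0],"twist": [0,0,0.17],"claw": -1},
  {"delta_pos": [0,0,0],"twist": [0,0,0.17],"claw": -1},
  {"delta_pos": [0,0,0],"twist": [0,0,0.17],"claw": -1},
  {"delta_pos": [0,0,0],"twist": [0,0,0.17],"claw": -1},
])

```text
time_s: 13.67
position: [0.5113, -0.0627, 0.31]
orientation: [0.292, 0.956, 0.0, -0.003]
contact_force: [-8.8, 2.5, -15.1]
gripper_width: 0.124
```

```bash
python3 o.py
```

```text
13.67 [ 0.5113 -0.0627  0.31  ] yaw 55.99 F [ -8.8   2.5 -15.1] M [0.464 1.444 0.457] j6 0.207 g 0.124 q6 -1.334
```

>>> jog_arm([
  {"delta_pos": [0,0,0],"twist": [0,0,0.49],"claw": -1},
  {"delta_pos": [0,0,0],"twist": [0,0,0.49],"claw": -1},
  {"delta_pos": [0,0,0],"twist": [0,0,0.49],"claw": -1},
  {"delta_pos": [0,0,0],"twist": [0,0,0.49],"claw": -1},
  {"delta_pos": [0,0,0],"twist": [0,0,0.49],"claw": -1},
])

```text
time_s: 14.08
position: [0.5115, -0.0624, 0.31]
orientation: [0.413, 0.911, 0.0, -0.003]
contact_force: [-6.6, 3.9, -15.8]
gripper_width: 0.126
```

```bash
python3 o.py
```

```text
14.08 [ 0.5115 -0.0624  0.31  ] yaw 41.22 F [ -6.6   3.9 -15.8] M [0.77  1.096 0.596] j6 -0.043 g 0.126 q6 -1.076
```

>>> jog_arm([
  {"delta_pos": [0,0,0],"twist": [0,0,0],"claw": 0},
  {"delta_pos": [0,0,0],"twist": [0,0,0],"claw": 0},
  {"delta_pos": [0,0,-0.8],"twist": [0,0,0],"claw": 0},
  {"delta_pos": [0,0,-0.8],"twist": [0,0,0],"claw": 0},
  {"delta_pos": [0,0,-0.8],"twist": [0,0,0],"claw": 0},
])

```text
time_s: 14.5
position: [0.5144, -0.0641, 0.3763]
orientation: [0.412, 0.911, 0.001, 0.005]
contact_force: [1.0, 1.3, 0.3]
gripper_width: 0.5
```

```bash
python3 - <<'E'
from h import *
s=ctrl.observe()
plan(nut(0),.374,130)
plan(nut(0),.374,-50)
p,d=ctrl.read_camera("wrist"); cv2.imwrite("pics/w8.png",p[60:390,100:540,::-1].repeat(2,0).repeat(2,1)[:600,:800])
E
python3 o.py
```

```text
from [ 0.5144 -0.0641  0.3763] 41.3 dyaw -88.7 rows 15
([0.04, 0.42, 0.01], np.float64(-0.99))
([-0.0, 0.42, 0.01], np.float64(-0.99))
([-0.05, 0.42, 0.01], np.float64(-0.99))
([-0.09, 0.41, 0.01], np.float64(-0.99))
([-0.13, 0.4, 0.01], np.float64(-0.99))
([-0.17, 0.39, 0.01], np.float64(-0.99))
([-0.21, 0.37, 0.01], np.float64(-0.99))
([-0.25, 0.34, 0.01], np.float64(-0.99))
([-0.28, 0.31, 0.01], np.float64(-0.99))
([-0.31, 0.28, 0.01], np.float64(-0.99))
([-0.34, 0.25, 0.01], np.float64(-0.99))
([-0.37, 0.21, 0.01], np.float64(-0.99))
([-0.39, 0.17, 0.01], np.float64(-0.99))
([-0.4, 0.13, 0.01], np.float64(-0.99))
([-0.41, 0.09, 0.01], np.float64(-0.99))
from [ 0.5144 -0.0641  0.3763] 41.3 dyaw 91.3 rows 16
([0.04, 0.4, 0.01], np.float64(0.95))
([0.08, 0.39, 0.01], np.float64(0.95))
([0.11, 0.38, 0.01], np.float64(0.95))
([0.15, 0.37, 0.01], np.float64(0.95))
([0.19, 0.35, 0.01], np.float64(0.95))
([0.22, 0.33, 0.01], np.float64(0.95))
([0.25, 0.31, 0.01], np.float64(0.95))
([0.28, 0.28, 0.01], np.float64(0.95))
([0.31, 0.25, 0.01], np.float64(0.95))
([0.33, 0.22, 0.01], np.float64(0.95))
([0.35, 0.18, 0.01], np.float64(0.95))
([0.37, 0.15, 0.01], np.float64(0.95))
([0.38, 0.11, 0.01], np.float64(0.95))
([0.39, 0.07, 0.01], np.float64(0.95))
([0.4, 0.03, 0.01], np.float64(0.95))
([0.4, -0.01, 0.01], np.float64(0.95))
14.55 [ 0.5156 -0.0644  0.3812] yaw 41.34 F [ 3.  -0.5  3.5] M [-0.05  -0.045  0.037] j6 0.0 g 0.499 q6 -1.079
```

View pics/w8.png

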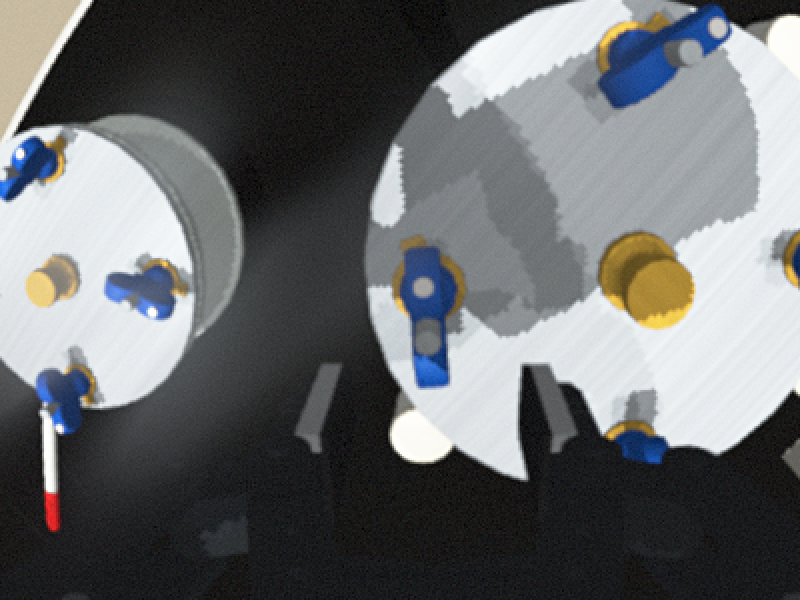

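>>> jog_arm([
  {"delta_pos": [0.04,0.42,0],"twist": [0,0,-0.99],"claw": 0},
  {"delta_pos": [0,0.42,0],"twist": [0,0,-0.99],"claw": 0},
  {"delta_pos": [-0.05,0.42,0],"twist": [0,0,-0.99],"claw": 0},
  {"delta_pos": [-0.09,0.41,0],"twist": [0,0,-0.99],"claw": 0},
  {"delta_pos": [-0.13,0.4,0],"twist": [0,0,-0.99],"claw": 0},
])

```text
time_s: 14.97
position: [0.5507, -0.0251, 0.3753]
orientation: [0.162, 0.987, -0.0, 0.005]
contact_force: [0.9, -0.1, 0.2]
gripper_width: 0.501
```

>>> jog_arm([
  {"delta_pos": [-0.17,0.39,0],"twist": [0,0,-0.99],"claw": 0},
  {"delta_pos": [-0.21,0.37,0],"twist": [0,0,-0.99],"claw": 0},
  {"delta_pos": [-0.25,0.34,0],"twist": [0,0,-0.99],"claw": 0},
  {"delta_pos": [-0.28,0.31,0],"twist": [0,0,-0.99],"claw": 0},
  {"delta_pos": [-0.31,0.28,0],"twist": [0,0,-0.99],"claw": 0},
])

```text
time_s: 15.38
position: [0.5867, 0.0136, 0.3753]
orientation: [-0.096, 0.995, -0.001, 0.005]
contact_force: [-0.6, 0.5, -0.1]
gripper_width: 0.505
```

>>> jog_arm([
  {"delta_pos": [-0.34,0.25,0],"twist": [0,0,-0.99],"claw": 0},
  {"delta_pos": [-0.37,0.21,0],"twist": [0,0,-0.99],"claw": 0},
  {"delta_pos": [-0.39,0.17,0],"twist": [0,0,-0.99],"claw": 0},
  {"delta_pos": [-0.4,0.13,0],"twist": [0,0,-0.99],"claw": 0},
  {"delta_pos": [-0.41,0.09,0],"twist": [0,0,-0.99],"claw": 0},
])

```text
time_s: 15.8
position: [0.6229, 0.0521, 0.3754]
orientation: [-0.348, 0.938, -0.002, 0.004]
contact_force: [0.6, 0.9, -0.2]
gripper_width: 0.501
```

>>> jog_arm([
  {"delta_pos": [0,0,0],"twist": [0,0,0],"claw": 0},
  {"delta_pos": [0,0,0],"twist": [0,0,0],"claw": 0},
  {"delta_pos": [0,0,0.2],"twist": [0,0,0],"claw": 0},
  {"delta_pos": [0,0,0],"twist": [0,0,0],"claw": 0},
  {"delta_pos": [0,0,0],"twist": [0,0,0],"claw": 0},
])

```text
time_s: 16.22
position: [0.6207, 0.0514, 0.3658]
orientation: [-0.345, 0.939, 0.0, -0.0]
contact_force: [-0.1, 0.2, -0.4]
gripper_width: 0.5
```

```bash
python3 - <<'E'
from h import *
plan(nut(0),.311,130,3)
s=ctrl.observe()
p,d=ctrl.read_camera("wrist"); cv2.imwrite("pics/w9.png",p[60:390,100:540,::-1].repeat(2,0).repeat(2,1)[:600,:800])
P,q=s['position'],s['orientation']
u,v=wrist_px(np.array([*nut(0),.179]),P,q);print('expected stud px in crop',(u-100)*2,(v-60)*2)
E
python3 o.py
```

```text
from [0.6207 0.0514 0.3658] 130.3 dyaw 0.3 rows 3
([-0.03, -0.02, 0.73], np.float64(0.02))
([-0.03, -0.02, 0.73], np.float64(0.02))
([-0.03, -0.02, 0.73], np.float64(0.02))
expected stud px in crop 423.75317020397483 375.4961076018741
16.27 [0.6207 0.0515 0.3659] yaw 130.36 F [-0.4 -1.  -0.2] M [-0.019 -0.015  0.077] j6 0.01 g 0.498 q6 -2.386
```

View pics/w9.png

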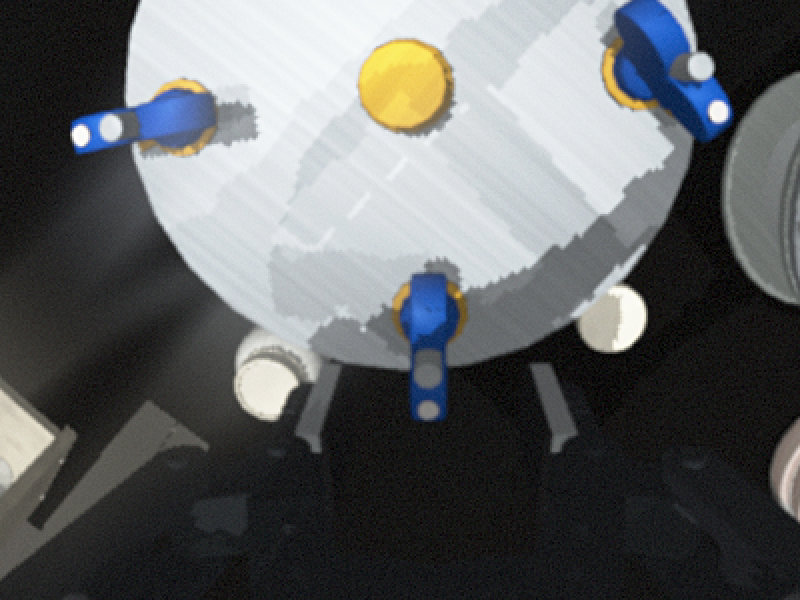

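>>> jog_arm([
  {"delta_pos": [-0.06,-0.04,0.72],"twist": [0,0,0],"claw": 0},
  {"delta_pos": [0,0,0.72],"twist": [0,0,0],"claw": 0},
  {"delta_pos": [0,0,0.74],"twist": [0,0,0],"claw": -0.3},
  {"delta_pos": [0,0,0],"twist": [0,0,0],"claw": -1},
  {"delta_pos": [0,0,0],"twist": [0,0,0],"claw": -1},
])

```text
time_s: 16.68
position: [0.6224, 0.0506, 0.3088]
orientation: [-0.345, 0.939, -0.001, -0.001]
contact_force: [7.3, -6.3, -19.0]
gripper_width: 0.149
```

>>> jog_arm([
  {"delta_pos": [0,0,0],"twist": [0,0,0],"claw": -1},
  {"delta_pos": [0,0,0],"twist": [0,0,0],"claw": -1},
  {"delta_pos": [0,0,0],"twist": [0,0,0.17],"claw": -1},
  {"delta_pos": [0,0,0],"twist": [0,0,0.17],"claw": -1},
  {"delta_pos": [0,0,0],"twist": [0,0,0.17],"claw": -1},
])

```text
time_s: 17.1
position: [0.6224, 0.0506, 0.3087]
orientation: [-0.319, 0.948, -0.001, -0.001]
contact_force: [6.6, -5.0, -16.5]
gripper_width: 0.149
```

```bash
python3 o.py
```

```text
17.1 [0.6224 0.0506 0.3087] yaw 127.25 F [  6.6  -5.  -16.5] M [-1.004 -1.168  0.008] j6 -0.197 g 0.149 q6 -2.332
```

>>> jog_arm([
  {"delta_pos": [0,0,0],"twist": [0,0,0.17],"claw": -1},
  {"delta_pos": [0,0,0],"twist": [0,0,0.17],"claw": -1},
  {"delta_pos": [0,0,0],"twist": [0,0,0.17],"claw": -1},
  {"delta_pos": [0,0,0],"twist": [0,0,0.17],"claw": -1},
  {"delta_pos": [0,0,0],"twist": [0,0,0.17],"claw": -1},
])

```text
time_s: 17.52
position: [0.6224, 0.0507, 0.3087]
orientation: [-0.277, 0.961, -0.001, -0.001]
contact_force: [7.2, -5.4, -15.8]
gripper_width: 0.147
```

```bash
python3 o.py
```

```text
17.52 [0.6224 0.0507 0.3087] yaw 122.16 F [  7.2  -5.4 -15.8] M [-0.849 -1.085  0.088] j6 -0.194 g 0.147 q6 -2.243
```

>>> jog_arm([
  {"delta_pos": [0,0,0],"twist": [0,0,0.17],"claw": -1},
  {"delta_pos": [0,0,0],"twist": [0,0,0.17],"claw": -1},
  {"delta_pos": [0,0,0],"twist": [0,0,0.17],"claw": -1},
  {"delta_pos": [0,0,0],"twist": [0,0,0.17],"claw": -1},
  {"delta_pos": [0,0,0],"twist": [0,0,0.17],"claw": -1},
])

```text
time_s: 17.93
position: [0.6223, 0.0507, 0.3087]
orientation: [-0.234, 0.972, -0.001, -0.001]
contact_force: [6.6, -5.0, -16.3]
gripper_width: 0.141
```

```bash
python3 o.py
```

```text
17.93 [0.6223 0.0507 0.3087] yaw 117.06 F [  6.6  -5.  -16.3] M [-0.817 -1.082  0.108] j6 -0.193 g 0.141 q6 -2.154
```

>>> jog_arm([
  {"delta_pos": [0,0,0],"twist": [0,0,0.17],"claw": -1},
  {"delta_pos": [0,0,0],"twist": [0,0,0.17],"claw": -1},
  {"delta_pos": [0,0,0],"twist": [0,0,0.17],"claw": -1},
  {"delta_pos": [0,0,0],"twist": [0,0,0.17],"claw": -1},
  {"delta_pos": [0,0,0],"twist": [0,0,0.17],"claw": -1},
])

```text
time_s: 18.35
position: [0.6223, 0.0509, 0.3087]
orientation: [-0.191, 0.982, -0.001, -0.001]
contact_force: [6.1, -4.8, -16.1]
gripper_width: 0.145
```

```bash
python3 o.py
```

```text
18.35 [0.6223 0.0509 0.3087] yaw 111.98 F [  6.1  -4.8 -16.1] M [-0.783 -1.039  0.193] j6 0.019 g 0.145 q6 -2.065
```

>>> jog_arm([
  {"delta_pos": [0,0,0],"twist": [0,0,0.08],"claw": -1},
  {"delta_pos": [0,0,0],"twist": [0,0,0.08],"claw": -1},
  {"delta_pos": [0,0,0],"twist": [0,0,0.08],"claw": -1},
  {"delta_pos": [0,0,0],"twist": [0,0,0.08],"claw": -1},
  {"delta_pos": [0,0,0],"twist": [0,0,0.08],"claw": -1},
])

```text
time_s: 18.77
position: [0.6223, 0.0509, 0.3087]
orientation: [-0.171, 0.985, -0.001, -0.001]
contact_force: [5.5, -4.7, -16.7]
gripper_width: 0.146
```

```bash
python3 o.py
```

```text
18.77 [0.6223 0.0509 0.3087] yaw 109.65 F [  5.5  -4.7 -16.7] M [-0.72  -1.054  0.43 ] j6 0.36 g 0.146 q6 -2.024
```

>>> jog_arm([
  {"delta_pos": [0,0,0],"twist": [0,0,0.48],"claw": -1},
  {"delta_pos": [0,0,0],"twist": [0,0,0.48],"claw": -1},
  {"delta_pos": [0,0,0],"twist": [0,0,0.48],"claw": -1},
  {"delta_pos": [0,0,0],"twist": [0,0,0.48],"claw": -1},
  {"delta_pos": [0,0,0],"twist": [0,0,0.48],"claw": -1},
])

```text
time_s: 19.18
position: [0.6222, 0.0512, 0.3087]
orientation: [-0.045, 0.999, -0.001, -0.001]
contact_force: [4.9, -1.7, -15.4]
gripper_width: 0.145
```

```bash
python3 o.py
```

```text
19.18 [0.6222 0.0512 0.3087] yaw 95.16 F [  4.9  -1.7 -15.4] M [-0.49  -0.987  0.632] j6 -0.03 g 0.145 q6 -1.771
```

>>> jog_arm([
  {"delta_pos": [0,0,0],"twist": [0,0,0],"claw": 0},
  {"delta_pos": [0,0,0],"twist": [0,0,0],"claw": 0},
  {"delta_pos": [0,0,-0.8],"twist": [0,0,0],"claw": 0},
  {"delta_pos": [0,0,-0.9],"twist": [0,0,0],"claw": 0},
  {"delta_pos": [0,0,-0.9],"twist": [0,0,0],"claw": 0},
])

```text
time_s: 19.6
position: [0.6227, 0.0522, 0.3785]
orientation: [-0.046, 0.999, 0.0, 0.001]
contact_force: [0.6, -0.1, 0.6]
gripper_width: 0.498
```

```bash
python3 - <<'E'
from h import *
s=ctrl.observe()
plan(nut(3),.374,46)
p,d=ctrl.read_camera("wrist"); cv2.imwrite("pics/w10.png",p[60:390,100:540,::-1].repeat(2,0).repeat(2,1)[:600,:800])
p,d=ctrl.read_camera("top"); cv2.imwrite("pics/t10.png",cv2.resize(p[130:250,250:430,::-1],None,fx=4.4,fy=4.4,interpolation=cv2.INTER_CUBIC))
E
python3 o.py
```

```text
from [0.6227 0.0522 0.3785] 95.3 dyaw 49.3 rows 9
([0.03, -0.51, 0.02], np.float64(0.91))
([-0.01, -0.51, 0.02], np.float64(0.91))
([-0.06, -0.5, 0.02], np.float64(0.91))
([-0.11, -0.49, 0.02], np.float64(0.91))
([-0.16, -0.48, 0.02], np.float64(0.91))
([-0.2, -0.46, 0.02], np.float64(0.91))
([-0.25, -0.44, 0.02], np.float64(0.91))
([-0.29, -0.42, 0.02], np.float64(0.91))
([-0.32, -0.39, 0.02], np.float64(0.91))
19.7 [0.6241 0.0521 0.3834] yaw 95.31 F [ 0.6  0.7 -0.8] M [-0.034 -0.081 -0.01 ] j6 0.005 g 0.497 q6 -1.773
```

View pics/w10.png

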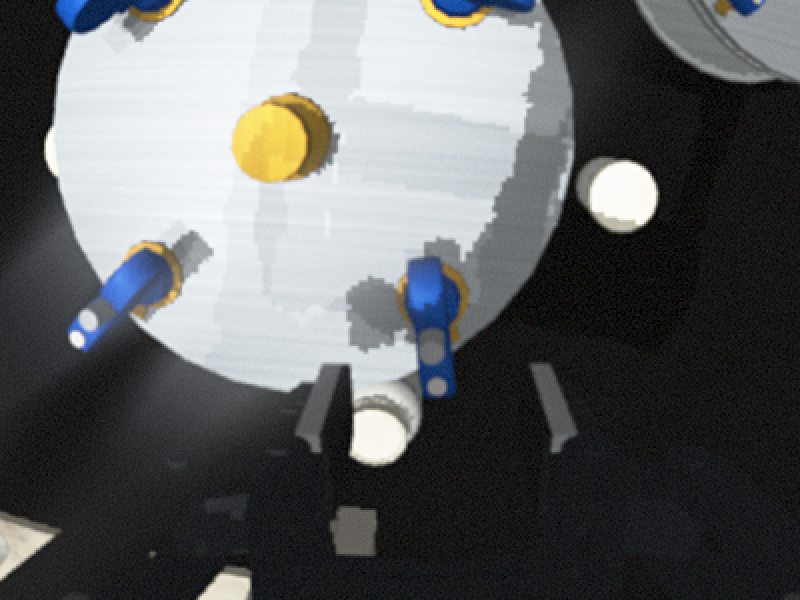

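View pics/t10.png

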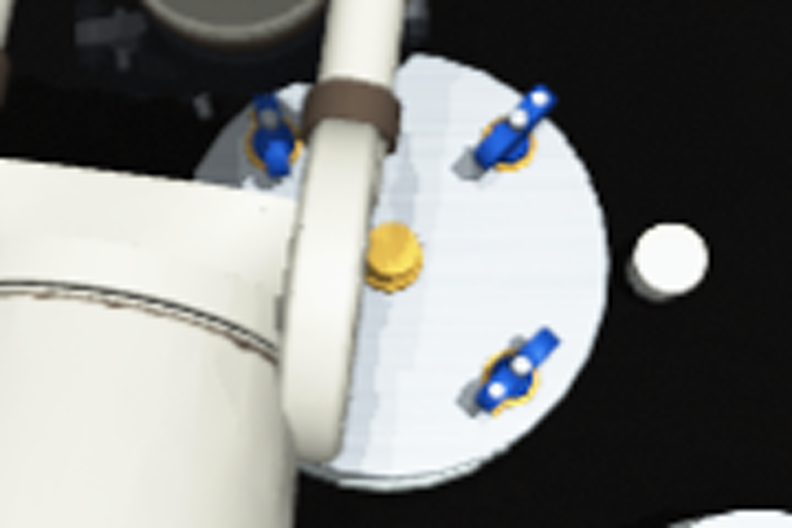

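```bash
python3 - <<'E'
import cv2
a=cv2.imread('pics/w10.png')[220:410,360:520]; cv2.imwrite('pics/w10c.png',cv2.resize(a,None,fx=3.1,fy=3.1,interpolation=cv2.INTER_CUBIC))
a=cv2.imread('pics/w8.png')[220:410,360:520]; cv2.imwrite('pics/w8c.png',cv2.resize(a,None,fx=3.1,fy=3.1,interpolation=cv2.INTER_CUBIC))
E
```

```text
(no output)
```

View pics/w10c.png

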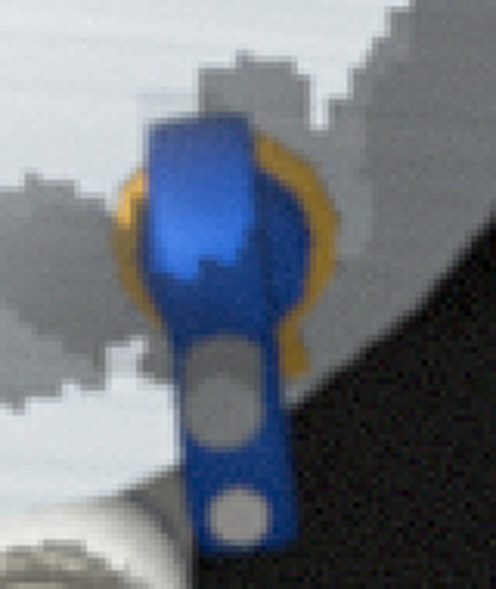

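View pics/w8c.png

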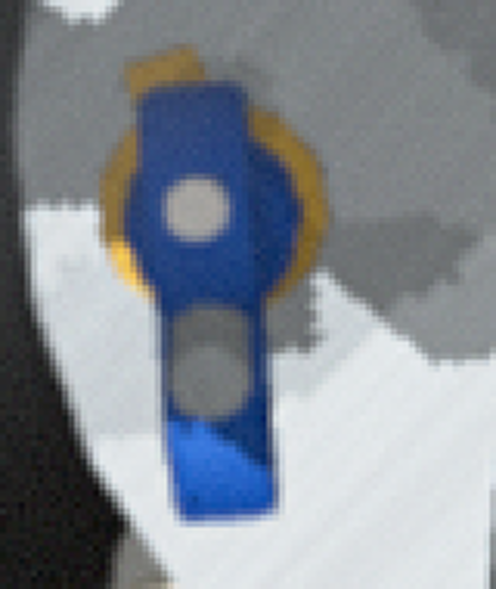

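>>> jog_arm([
  {"delta_pos": [0.03,-0.51,0],"twist": [0,0,0.91],"claw": 0},
  {"delta_pos": [-0.01,-0.51,0],"twist": [0,0,0.91],"claw": 0},
  {"delta_pos": [-0.06,-0.5,0],"twist": [0,0,0.91],"claw": 0},
  {"delta_pos": [-0.11,-0.49,0],"twist": [0,0,0.91],"claw": 0},
  {"delta_pos": [-0.16,-0.48,0],"twist": [0,0,0.91],"claw": 0},
], force=115)

```text
time_s: 20.12
position: [0.6244, -0.0116, 0.377]
orientation: [0.193, 0.981, 0.0, 0.0]
contact_force: [0.5, -0.8, -0.9]
gripper_width: 0.496
```

>>> jog_arm([
  {"delta_pos": [-0.2,-0.46,0],"twist": [0,0,0.91],"claw": 0},
  {"delta_pos": [-0.25,-0.44,0],"twist": [0,0,0.91],"claw": 0},
  {"delta_pos": [-0.29,-0.42,0],"twist": [0,0,0.91],"claw": 0},
  {"delta_pos": [-0.32,-0.39,0],"twist": [0,0,0.8],"claw": 0},
  {"delta_pos": [0,0,0],"twist": [0,0,0],"claw": 0},
])

```text
time_s: 20.53
position: [0.6258, -0.0637, 0.3769]
orientation: [0.37, 0.929, -0.0, 0.001]
contact_force: [0.2, 0.4, 0.2]
gripper_width: 0.504
```

>>> jog_arm([
  {"delta_pos": [0,0,0.1],"twist": [0,0,0],"claw": 0},
  {"delta_pos": [0,0,0],"twist": [0,0,0],"claw": 0},
  {"delta_pos": [0,0,0],"twist": [0,0,0],"claw": 0},
  {"delta_pos": [0,0,0],"twist": [0,0,0],"claw": 0},
  {"delta_pos": [0,0,0],"twist": [0,0,0],"claw": 0},
])

```text
time_s: 20.95
position: [0.6258, -0.0612, 0.374]
orientation: [0.367, 0.93, 0.0, -0.0]
contact_force: [-0.9, -0.0, -0.6]
gripper_width: 0.5
```

```bash
cat > v.py <<'E'
import sys
from h import *
k=int(sys.argv[1]); yaw=float(sys.argv[2]); n=sys.argv[3]
plan(nut(k),.311,yaw,3)
s=ctrl.observe()
p,d=ctrl.read_camera("wrist"); cv2.imwrite(f"pics/{n}.png",p[60:390,100:540,::-1].repeat(2,0).repeat(2,1)[:600,:800])
P,q=s['position'],s['orientation']
u,v=wrist_px(np.array([*nut(k),.179]),P,q);print('expected stud px in crop',(u-100)*2,(v-60)*2)
E
python3 v.py 3 46.5 w11;python3 o.py
```

```text
from [ 0.6258 -0.0612  0.374 ] 46.9 dyaw 0.4 rows 3
([-0.0, -0.01, 0.84], np.float64(0.02))
([-0.0, -0.01, 0.84], np.float64(0.02))
([-0.0, -0.01, 0.84], np.float64(0.02))
expected stud px in crop 431.089257715779 362.60465944623735
21.0 [ 0.6258 -0.0613  0.374 ] yaw 46.86 F [-0.4  0.6  0.6] M [ 0.058 -0.045  0.051] j6 -0.005 g 0.502 q6 -1.107
```

View pics/w11.png

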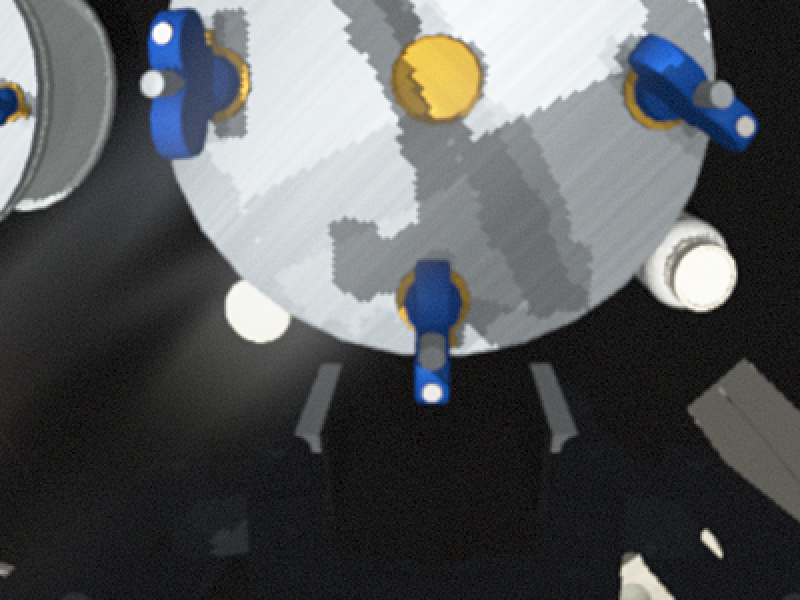

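>>> jog_arm([
  {"delta_pos": [0,0,0.84],"twist": [0,0,0],"claw": 0},
  {"delta_pos": [0,0,0.84],"twist": [0,0,0],"claw": 0},
  {"delta_pos": [0,0,0.84],"twist": [0,0,0],"claw": -0.3},
  {"delta_pos": [0,0,0],"twist": [0,0,0],"claw": -1},
  {"delta_pos": [0,0,0],"twist": [0,0,0],"claw": -1},
])

```text
time_s: 21.42
position: [0.6243, -0.0608, 0.3068]
orientation: [0.368, 0.93, 0.0, -0.004]
contact_force: [3.2, 1.3, -23.1]
gripper_width: 0.156
```

>>> jog_arm([
  {"delta_pos": [0,0,0],"twist": [0,0,0],"claw": -1},
  {"delta_pos": [0,0,0],"twist": [0,0,0],"claw": -1},
  {"delta_pos": [0,0,0],"twist": [0,0,0.6],"claw": -1},
  {"delta_pos": [0,0,0],"twist": [0,0,0.6],"claw": -1},
  {"delta_pos": [0,0,0],"twist": [0,0,0.6],"claw": -1},
])

```text
time_s: 21.83
position: [0.6245, -0.0605, 0.3069]
orientation: [0.455, 0.891, 0.0, -0.004]
contact_force: [5.1, 3.3, -29.0]
gripper_width: 0.153
```

>>> jog_arm([
  {"delta_pos": [0,0,0],"twist": [0,0,0.6],"claw": -1},
  {"delta_pos": [0,0,0],"twist": [0,0,0.6],"claw": -1},
  {"delta_pos": [0,0,0],"twist": [0,0,0.6],"claw": -1},
  {"delta_pos": [0,0,0],"twist": [0,0,0.6],"claw": -1},
  {"delta_pos": [0,0,0],"twist": [0,0,0.2],"claw": -1},
])

```text
time_s: 22.25
position: [0.6248, -0.0603, 0.3069]
orientation: [0.571, 0.821, 0.0, -0.003]
contact_force: [6.6, 5.2, -30.1]
gripper_width: 0.15
```

```bash
python3 o.py
```

```text
22.25 [ 0.6248 -0.0603  0.3069] yaw 20.34 F [  6.6   5.2 -30.1] M [ 0.842 -1.147  0.606] j6 0.75 g 0.15 q6 -0.645
```

>>> jog_arm([
  {"delta_pos": [0,0,0.06],"twist": [0,0,0.3],"claw": -1},
  {"delta_pos": [0,0,0],"twist": [0,0,0.3],"claw": -1},
  {"delta_pos": [0,0,0],"twist": [0,0,0.2],"claw": -1},
  {"delta_pos": [0,0,0],"twist": [0,0,0.2],"claw": -1},
  {"delta_pos": [0,0,0],"twist": [0,0,0.2],"claw": -1},
])

```text
time_s: 22.67
position: [0.625, -0.0602, 0.3068]
orientation: [0.621, 0.784, 0.0, -0.003]
contact_force: [4.5, 5.2, -23.3]
gripper_width: 0.157
```

```bash
python3 o.py
```

```text
22.67 [ 0.625  -0.0602  0.3068] yaw 13.26 F [  4.5   5.2 -23.3] M [ 0.939 -0.748  0.561] j6 0.357 g 0.157 q6 -0.521
```

>>> jog_arm([
  {"delta_pos": [0,0,0],"twist": [0,0,0.2],"claw": -1},
  {"delta_pos": [0,0,0],"twist": [0,0,0.2],"claw": -1},
  {"delta_pos": [0,0,0],"twist": [0,0,0.2],"claw": -1},
  {"delta_pos": [0,0,0],"twist": [0,0,0.2],"claw": -1},
  {"delta_pos": [0,0,0],"twist": [0,0,0.2],"claw": -1},
])

```text
time_s: 23.08
position: [0.6252, -0.0602, 0.3069]
orientation: [0.661, 0.751, 0.0, -0.002]
contact_force: [5.7, 5.5, -23.0]
gripper_width: 0.153
```

```bash
python3 o.py
```

```text
23.08 [ 0.6252 -0.0602  0.3069] yaw 7.31 F [  5.7   5.5 -23. ] M [ 0.933 -0.953  0.919] j6 0.689 g 0.153 q6 -0.417
```

>>> jog_arm([
  {"delta_pos": [0,0,0],"twist": [0,0,0.15],"claw": -1},
  {"delta_pos": [0,0,0],"twist": [0,0,0.15],"claw": -1},
  {"delta_pos": [0,0,0],"twist": [0,0,0.15],"claw": -1},
  {"delta_pos": [0,0,0],"twist": [0,0,0.1],"claw": -1},
  {"delta_pos": [0,0,0],"twist": [0,0,0],"claw": -1},
])

```text
time_s: 23.5
position: [0.6254, -0.061, 0.3085]
orientation: [0.682, 0.731, 0.0, -0.001]
contact_force: [2.5, 4.6, -19.5]
gripper_width: 0.148
```

```bash
python3 o.py
```

```text
23.5 [ 0.6254 -0.061   0.3085] yaw 3.96 F [  2.5   4.6 -19.5] M [ 0.874 -0.792  0.683] j6 0.843 g 0.148 q6 -0.359
```

>>> jog_arm([
  {"delta_pos": [0,0,0],"twist": [0,0,0],"claw": 0},
  {"delta_pos": [0,0,0],"twist": [0,0,0],"claw": 0},
  {"delta_pos": [0,0,-0.8],"twist": [0,0,0],"claw": 0},
  {"delta_pos": [0,0,-0.9],"twist": [0,0,0],"claw": 0},
  {"delta_pos": [0,0,-0.9],"twist": [0,0,0],"claw": 0},
])

```text
time_s: 23.92
position: [0.6264, -0.0627, 0.3789]
orientation: [0.683, 0.73, 0.001, 0.003]
contact_force: [0.5, 0.0, 0.2]
gripper_width: 0.501
```

```bash
python3 v.py 3 4 w12;python3 -c "
from h import *
plan(nut(1),.374,-16.0)"; python3 o.py
```

```text
from [ 0.6264 -0.0627  0.3789] 3.8 dyaw -0.2 rows 3
([0.01, -0.01, 0.91], np.float64(-0.01))
([0.01, -0.01, 0.91], np.float64(-0.01))
([0.01, -0.01, 0.91], np.float64(-0.01))
expected stud px in crop 430.71204739123164 350.32788061189865
from [ 0.6276 -0.063   0.3852] 3.8 dyaw 19.8 rows 6
([0.8, -0.73, 0.07], np.float64(0.55))
([0.76, -0.77, 0.07], np.float64(0.55))
([0.71, -0.82, 0.07], np.float64(0.55))
([0.66, -0.86, 0.07], np.float64(0.55))
([0.61, -0.89, 0.07], np.float64(0.55))
([0.56, -0.93, 0.07], np.float64(0.55))
23.97 [ 0.6276 -0.063   0.3852] yaw 3.84 F [2.2 0.4 4.1] M [-0.    -0.057 -0.021] j6 0.002 g 0.504 q6 -0.358
```

View pics/w12.png

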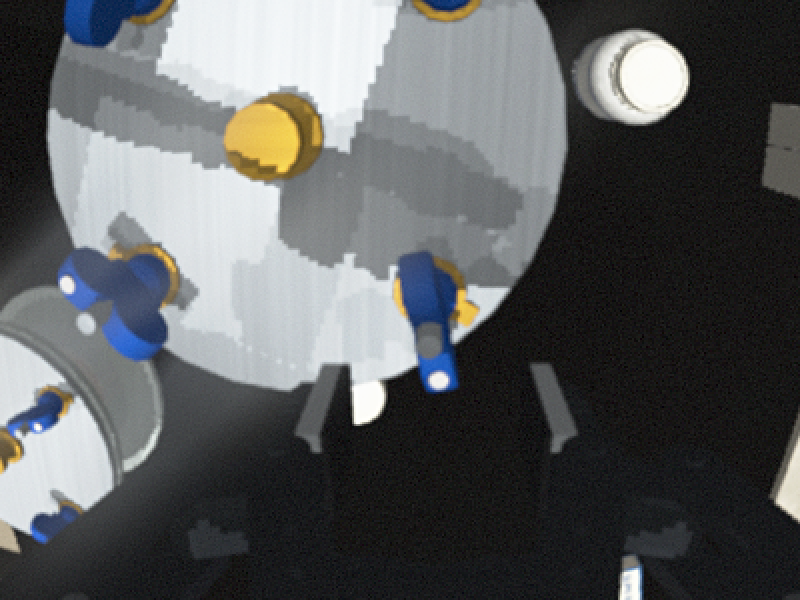

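```bash
cat > ta.py <<'E'
from h import *
def rel(P,q,tab,cen,top1,top2,zt=.171):
    f=lambda a,z:wrist_ray(100+a[0]/2-.25,60+a[1]/2-.25,z,P,q)
    t=f(tab,.127)-f(cen,.127); w=f(top2,zt)-f(top1,zt)
    at=lambda v:np.degrees(np.arctan2(v[1],v[0]))
    print('tab',at(t),np.hypot(*t[:2]),'wing',at(w),np.hypot(*w[:2]),'rel',(at(t)-at(w)+180)%360-180)
E
python3 - <<'E'
from ta import *
# w12 pose
s=ctrl.observe();P=np.array([ 0.6270,-0.063,0.382]);q=s['orientation']
rel(P,q,(467,310),(431,289),(413,254),(443,389))
print(wrist_px(np.array([*nut(3),.127]),P,q))
E
```

```text
tab -28.050264247385698 0.016322850773531287 wing -74.76824338958866 0.046456220791176034 rel 46.71797914220298
(np.float64(311.60213897750344), np.float64(204.2201769681612))
```

```bash
python3 - <<'E'
import cv2
a=cv2.imread('pics/w12.png')[230:410,360:510]; cv2.imwrite('pics/w12c.png',cv2.resize(a,None,fx=3.3,fy=3.3,interpolation=cv2.INTER_CUBIC))
E
```

```text
(no output)
```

View pics/w12c.png

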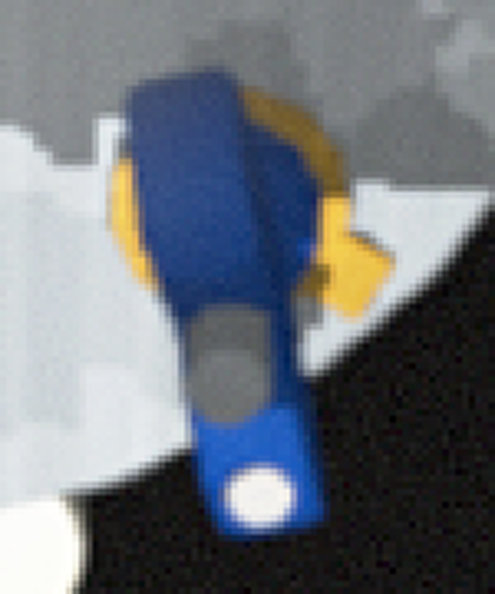

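Nut 3's washer tab is 46.7° from its wing, and home is 45.8°, so it is home. Next comes its opposite, nut 1.

>>> jog_arm([
  {"delta_pos": [0.8,-0.73,0],"twist": [0,0,0.53],"claw": 0},
  {"delta_pos": [0.76,-0.77,0],"twist": [0,0,0.53],"claw": 0},
  {"delta_pos": [0.71,-0.82,0],"twist": [0,0,0.53],"claw": 0},
  {"delta_pos": [0.66,-0.86,0],"twist": [0,0,0.53],"claw": 0},
  {"delta_pos": [0.61,-0.89,0],"twist": [0,0,0.53],"claw": 0},
])

```text
time_s: 24.38
position: [0.5274, 0.0313, 0.3777]
orientation: [0.778, 0.628, 0.002, 0.003]
contact_force: [0.1, 0.3, -0.5]
gripper_width: 0.501
```

>>> jog_arm([
  {"delta_pos": [0.56,-0.93,0],"twist": [0,0,0.53],"claw": 0},
  {"delta_pos": [0,0,0],"twist": [0,0,0],"claw": 0},
  {"delta_pos": [0,0,0.2],"twist": [0,0,0],"claw": 0},
  {"delta_pos": [0,0,0],"twist": [0,0,0],"claw": 0},
  {"delta_pos": [0,0,0],"twist": [0,0,0],"claw": 0},
])

```text
time_s: 24.8
position: [0.5086, 0.0489, 0.3703]
orientation: [0.795, 0.607, 0.001, 0.001]
contact_force: [-0.7, 0.5, 0.7]
gripper_width: 0.499
```

```bash
python3 v.py 1 -16 w13; python3 o.py
```

```text
from [0.5086 0.0489 0.3703] -15.2 dyaw 0.8 rows 3
([0.01, 0.02, 0.79], np.float64(0.04))
([0.01, 0.02, 0.79], np.float64(0.04))
([0.01, 0.02, 0.79], np.float64(0.04))
expected stud px in crop 442.48981385807633 363.98351317590624
24.85 [0.5086 0.0489 0.3701] yaw -15.23 F [0.  0.  0.4] M [-0.05   0.035  0.012] j6 -0.005 g 0.501 q6 0.125
```

View pics/w13.png

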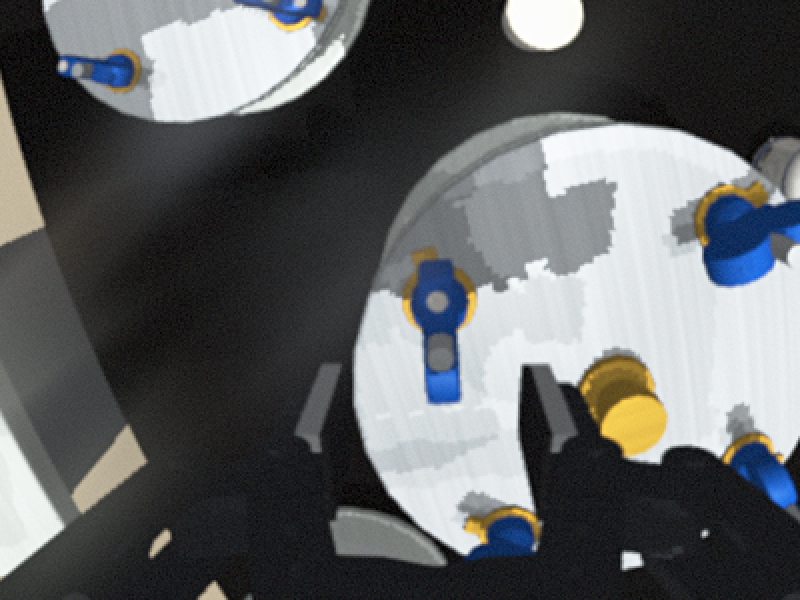

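>>> jog_arm([
  {"delta_pos": [0.02,0.06,0.75],"twist": [0,0,0.04],"claw": 0},
  {"delta_pos": [0,0,0.75],"twist": [0,0,0.04],"claw": 0},
  {"delta_pos": [0,0,0.75],"twist": [0,0,0],"claw": -0.2},
  {"delta_pos": [0,0,0],"twist": [0,0,0],"claw": -0.5},
  {"delta_pos": [0,0,0],"twist": [0,0,0],"claw": -1},
])

```text
time_s: 25.27
position: [0.5102, 0.0491, 0.3131]
orientation: [0.797, 0.604, 0.0, 0.001]
contact_force: [1.0, -0.6, -9.1]
gripper_width: 0.129
```

>>> jog_arm([
  {"delta_pos": [0,0,0],"twist": [0,0,0],"claw": -1},
  {"delta_pos": [0,0,0],"twist": [0,0,0],"claw": -1},
  {"delta_pos": [0,0,0],"twist": [0,0,0],"claw": -1},
  {"delta_pos": [0,0,0],"twist": [0,0,0.6],"claw": -1},
  {"delta_pos": [0,0,0],"twist": [0,0,0.6],"claw": -1},
])

```text
time_s: 25.68
position: [0.5098, 0.0493, 0.3132]
orientation: [0.834, 0.552, 0.0, 0.001]
contact_force: [6.6, -3.6, -11.2]
gripper_width: 0.108
```

>>> jog_arm([
  {"delta_pos": [0,0,0],"twist": [0,0,0.6],"claw": -1},
  {"delta_pos": [0,0,0],"twist": [0,0,0.6],"claw": -1},
  {"delta_pos": [0,0,0],"twist": [0,0,0.6],"claw": -1},
  {"delta_pos": [0,0,0],"twist": [0,0,0.6],"claw": -1},
  {"delta_pos": [0,0,0],"twist": [0,0,0.6],"claw": -1},
])

```text
time_s: 26.1
position: [0.5098, 0.0494, 0.3132]
orientation: [0.91, 0.415, 0.0, 0.001]
contact_force: [5.2, -3.0, -10.5]
gripper_width: 0.109
```

```bash
python3 o.py
```

```text
26.1 [0.5098 0.0494 0.3132] yaw -40.98 F [  5.2  -3.  -10.5] M [-0.389 -0.883  0.579] j6 -0.183 g 0.109 q6 0.576
```

Turned 25° so far, with about 7–10° left before the stop.

>>> jog_arm([
  {"delta_pos": [0,0,0],"twist": [0,0,0.3],"claw": -1},
  {"delta_pos": [0,0,0],"twist": [0,0,0.3],"claw": -1},
  {"delta_pos": [0,0,0],"twist": [0,0,0.25],"claw": -1},
  {"delta_pos": [0,0,0],"twist": [0,0,0.25],"claw": -1},
  {"delta_pos": [0,0,0],"twist": [0,0,0.25],"claw": -1},
])

```text
time_s: 26.52
position: [0.5097, 0.0495, 0.3133]
orientation: [0.936, 0.351, 0.0, 0.001]
contact_force: [4.0, -2.1, -9.5]
gripper_width: 0.109
```

```bash
python3 o.py
```

```text
26.52 [0.5097 0.0495 0.3133] yaw -48.89 F [ 4.  -2.1 -9.5] M [-0.324 -0.811  1.4  ] j6 1.029 g 0.109 q6 0.715
```

>>> jog_arm([
  {"delta_pos": [0,0,0],"twist": [0,0,0.2],"claw": -1},
  {"delta_pos": [0,0,0],"twist": [0,0,0.2],"claw": -1},
  {"delta_pos": [0,0,0],"twist": [0,0,0.2],"claw": -1},
  {"delta_pos": [0,0,0],"twist": [0,0,0.1],"claw": -1},
  {"delta_pos": [0,0,0],"twist": [0,0,0.1],"claw": -1},
])

```text
time_s: 26.93
position: [0.5097, 0.0496, 0.3133]
orientation: [0.95, 0.313, 0.0, 0.001]
contact_force: [4.4, -2.7, -10.9]
gripper_width: 0.112
```

```bash
python3 o.py
```

```text
26.93 [0.5097 0.0496 0.3133] yaw -53.47 F [  4.4  -2.7 -10.9] M [-0.329 -0.866  2.358] j6 2.255 g 0.112 q6 0.795
```

Mz reads 2.36 N m, a clear hard stop. I'll release and check.

>>> jog_arm([
  {"delta_pos": [0,0,0],"twist": [0,0,0],"claw": 0},
  {"delta_pos": [0,0,0],"twist": [0,0,0],"claw": 0},
  {"delta_pos": [0,0,-0.8],"twist": [0,0,0],"claw": 0},
  {"delta_pos": [0,0,-0.9],"twist": [0,0,0],"claw": 0},
  {"delta_pos": [0,0,-0.8],"twist": [0,0,0],"claw": 0},
])

```text
time_s: 27.35
position: [0.5094, 0.0499, 0.3779]
orientation: [0.951, 0.311, 0.0, 0.0]
contact_force: [0.1, 0.7, 0.2]
gripper_width: 0.502
```

```bash
python3 -c "
from h import *
plan(nut(2),.375,42.5)"; python3 v.py 1 -50 w14;python3 o.py
```

```text
from [0.5094 0.0499 0.3779] -53.8 dyaw -96.3 rows 17
([-0.15, 0.22, 0.01], np.float64(-0.94))
([-0.17, 0.2, 0.01], np.float64(-0.94))
([-0.19, 0.19, 0.01], np.float64(-0.94))
([-0.21, 0.17, 0.01], np.float64(-0.94))
([-0.23, 0.14, 0.01], np.float64(-0.94))
([-0.24, 0.12, 0.01], np.float64(-0.94))
([-0.25, 0.1, 0.01], np.float64(-0.94))
([-0.26, 0.07, 0.01], np.float64(-0.94))
([-0.26, 0.05, 0.01], np.float64(-0.94))
([-0.27, 0.02, 0.01], np.float64(-0.94))
([-0.27, -0.01, 0.01], np.float64(-0.94))
([-0.27, -0.03, 0.01], np.float64(-0.94))
([-0.26, -0.06, 0.01], np.float64(-0.94))
([-0.25, -0.08, 0.01], np.float64(-0.94))
([-0.24, -0.11, 0.01], np.float64(-0.94))
([-0.23, -0.13, 0.01], np.float64(-0.94))
([-0.22, -0.15, 0.01], np.float64(-0.94))
from [0.5094 0.0499 0.3779] -53.8 dyaw -3.8 rows 3
([0.01, 0.01, 0.89], np.float64(-0.21))
([0.01, 0.01, 0.89], np.float64(-0.21))
([0.01, 0.01, 0.89], np.float64(-0.21))
expected stud px in crop 442.92598532248235 352.55188236902745
27.4 [0.5107 0.0497 0.3827] yaw -53.79 F [ 3.1 -0.2  2.5] M [ 0.024 -0.037 -0.035] j6 0.001 g 0.503 q6 0.8
```

View pics/w14.png

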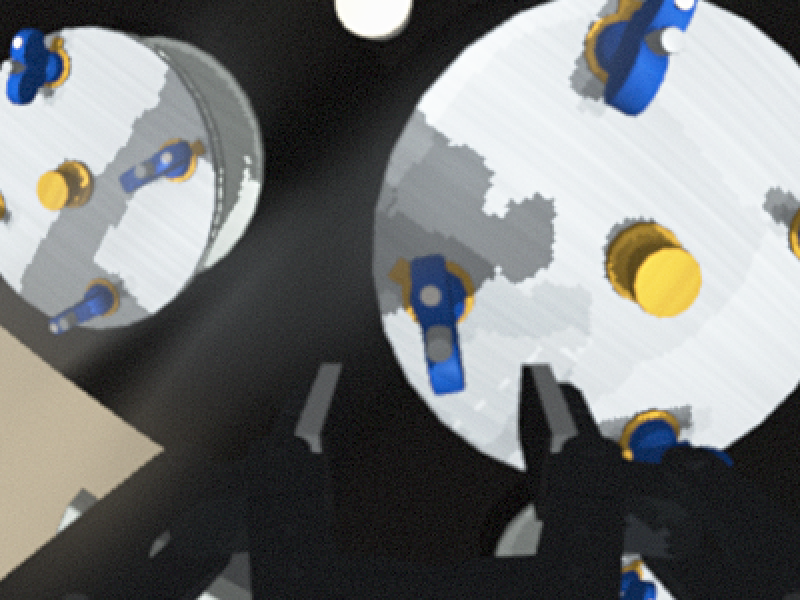

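```bash
python3 - <<'E'
from ta import *
s=ctrl.observe();P=np.array([ 0.5096,0.0499,0.3785]);q=s['orientation']
rel(P,q,(399,270),(438,292),(450,391),(427,258))
E
```

```text
tab 95.45383904359038 0.016864827623602443 wing 45.419751463434224 0.0444790777214504 rel 50.034087580156154
```

>>> jog_arm([
  {"delta_pos": [-0.15,0.22,0],"twist": [0,0,-0.94],"claw": 0},
  {"delta_pos": [-0.17,0.2,0],"twist": [0,0,-0.94],"claw": 0},
  {"delta_pos": [-0.19,0.19,0],"twist": [0,0,-0.94],"claw": 0},
  {"delta_pos": [-0.21,0.17,0],"twist": [0,0,-0.94],"claw": 0},
  {"delta_pos": [-0.23,0.14,0],"twist": [0,0,-0.94],"claw": 0},
])

```text
time_s: 27.82
position: [0.5105, 0.0161, 0.377]
orientation: [0.845, 0.535, 0.001, 0.0]
contact_force: [-0.7, -0.2, 0.0]
gripper_width: 0.501
```

>>> jog_arm([
  {"delta_pos": [-0.24,0.12,0],"twist": [0,0,-0.94],"claw": 0},
  {"delta_pos": [-0.25,0.1,0],"twist": [0,0,-0.94],"claw": 0},
  {"delta_pos": [-0.26,0.07,0],"twist": [0,0,-0.94],"claw": 0},
  {"delta_pos": [-0.26,0.05,0],"twist": [0,0,-0.94],"claw": 0},
  {"delta_pos": [-0.27,0.02,0],"twist": [0,0,-0.94],"claw": 0},
])

```text
time_s: 28.23
position: [0.5113, -0.0175, 0.3769]
orientation: [0.689, 0.725, 0.0, 0.0]
contact_force: [0.1, 0.3, -1.1]
gripper_width: 0.502
```

>>> jog_arm([
  {"delta_pos": [-0.27,-0.01,0],"twist": [0,0,-0.94],"claw": 0},
  {"delta_pos": [-0.27,-0.03,0],"twist": [0,0,-0.94],"claw": 0},
  {"delta_pos": [-0.26,-0.06,0],"twist": [0,0,-0.94],"claw": 0},
  {"delta_pos": [-0.25,-0.08,0],"twist": [0,0,-0.94],"claw": 0},
  {"delta_pos": [-0.24,-0.11,0],"twist": [0,0,-0.94],"claw": 0},
])

```text
time_s: 28.65
position: [0.512, -0.0508, 0.3769]
orientation: [0.492, 0.871, 0.0, 0.001]
contact_force: [-0.1, -0.6, 0.1]
gripper_width: 0.504
```

>>> jog_arm([
  {"delta_pos": [-0.23,-0.13,0],"twist": [0,0,-0.94],"claw": 0},
  {"delta_pos": [-0.22,-0.15,0],"twist": [0,0,-0.94],"claw": 0},
  {"delta_pos": [0,0,0.2],"twist": [0,0,0],"claw": 0},
  {"delta_pos": [0,0,0],"twist": [0,0,0],"claw": 0},
  {"delta_pos": [0,0,0],"twist": [0,0,0],"claw": 0},
])

```text
time_s: 29.07
position: [0.5121, -0.0634, 0.3706]
orientation: [0.407, 0.913, 0.0, -0.0]
contact_force: [-1.3, 0.6, 0.6]
gripper_width: 0.498
```

```bash
python3 v.py 2 42.5 w15;python3 o.py
```

```text
from [ 0.5121 -0.0634  0.3706] 42.0 dyaw -0.5 rows 3
([-0.01, -0.0, 0.8], np.float64(-0.03))
([-0.01, -0.0, 0.8], np.float64(-0.03))
([-0.01, -0.0, 0.8], np.float64(-0.03))
expected stud px in crop 433.5444640000651 368.8436361333646
29.12 [ 0.5121 -0.0633  0.3708] yaw 42.01 F [-0.5  0.1  0.1] M [ 0.035 -0.032  0.01 ] j6 0.018 g 0.501 q6 -1.091
```

View pics/w15.png

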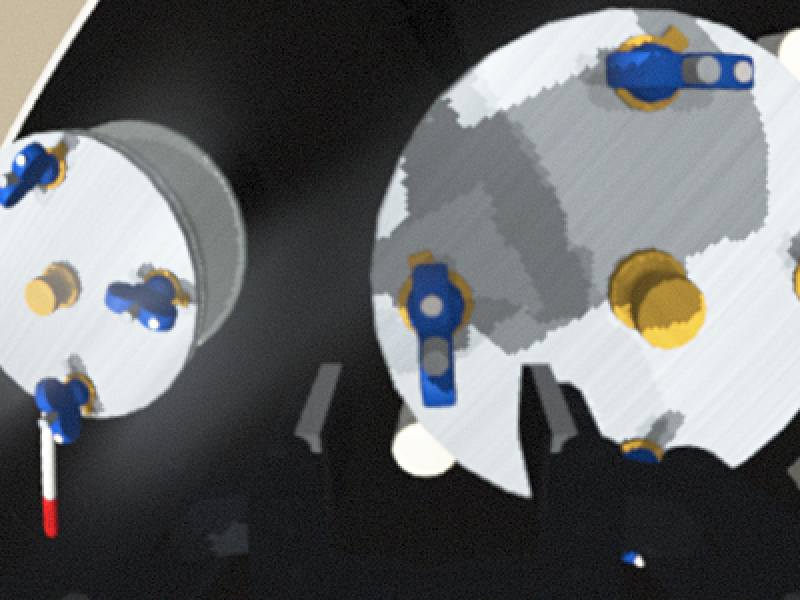

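>>> jog_arm([
  {"delta_pos": [-0.03,0,0.75],"twist": [0,0,0],"claw": 0},
  {"delta_pos": [0,0,0.75],"twist": [0,0,0],"claw": 0},
  {"delta_pos": [0,0,0.75],"twist": [0,0,0],"claw": -0.2},
  {"delta_pos": [0,0,0],"twist": [0,0,0],"claw": -0.5},
  {"delta_pos": [0,0,0],"twist": [0,0,0],"claw": -1},
])

```text
time_s: 29.53
position: [0.5123, -0.0637, 0.3139]
orientation: [0.406, 0.914, 0.0, -0.001]
contact_force: [-2.2, 2.3, -10.3]
gripper_width: 0.127
```

>>> jog_arm([
  {"delta_pos": [0,0,0],"twist": [0,0,0],"claw": -1},
  {"delta_pos": [0,0,0],"twist": [0,0,0],"claw": -1},
  {"delta_pos": [0,0,0],"twist": [0,0,0],"claw": -1},
  {"delta_pos": [0,0,0],"twist": [0,0,0.6],"claw": -1},
  {"delta_pos": [0,0,0],"twist": [0,0,0.6],"claw": -1},
])

```text
time_s: 29.95
position: [0.5122, -0.0637, 0.314]
orientation: [0.463, 0.886, 0.0, -0.001]
contact_force: [-1.2, 1.6, -9.6]
gripper_width: 0.108
```

>>> jog_arm([
  {"delta_pos": [0,0,0],"twist": [0,0,0.6],"claw": -1},
  {"delta_pos": [0,0,0],"twist": [0,0,0.6],"claw": -1},
  {"delta_pos": [0,0,0],"twist": [0,0,0.6],"claw": -1},
  {"delta_pos": [0,0,0],"twist": [0,0,0.6],"claw": -1},
  {"delta_pos": [0,0,0],"twist": [0,0,0.6],"claw": -1},
])

```text
time_s: 30.37
position: [0.5122, -0.0637, 0.314]
orientation: [0.596, 0.803, 0.0, -0.001]
contact_force: [-1.3, 2.6, -9.8]
gripper_width: 0.105
```

>>> jog_arm([
  {"delta_pos": [0,0,0],"twist": [0,0,0.3],"claw": -1},
  {"delta_pos": [0,0,0],"twist": [0,0,0.3],"claw": -1},
  {"delta_pos": [0,0,0],"twist": [0,0,0.25],"claw": -1},
  {"delta_pos": [0,0,0],"twist": [0,0,0.25],"claw": -1},
  {"delta_pos": [0,0,0],"twist": [0,0,0.25],"claw": -1},
])

```text
time_s: 30.78
position: [0.5123, -0.0636, 0.314]
orientation: [0.65, 0.76, -0.0, -0.001]
contact_force: [-0.1, 3.3, -9.2]
gripper_width: 0.105
```

```bash
python3 o.py
```

```text
30.78 [ 0.5123 -0.0636  0.314 ] yaw 8.85 F [-0.1  3.3 -9.2] M [0.514 0.146 1.369] j6 0.978 g 0.105 q6 -0.513
```

Nut 2's torque is climbing toward the stop. A few degrees more to confirm, then release.

>>> jog_arm([
  {"delta_pos": [0,0,0],"twist": [0,0,0.2],"claw": -1},
  {"delta_pos": [0,0,0],"twist": [0,0,0.2],"claw": -1},
  {"delta_pos": [0,0,0],"twist": [0,0,0.2],"claw": -1},
  {"delta_pos": [0,0,0],"twist": [0,0,0.1],"claw": -1},
  {"delta_pos": [0,0,0],"twist": [0,0,0],"claw": -1},
])

```text
time_s: 31.2
position: [0.5123, -0.0636, 0.314]
orientation: [0.678, 0.735, -0.0, -0.001]
contact_force: [-3.1, 5.3, -8.9]
gripper_width: 0.108
```

```bash
python3 o.py
```

```text
31.2 [ 0.5123 -0.0636  0.314 ] yaw 4.7 F [-3.1  5.3 -8.9] M [0.924 0.367 2.162] j6 2.259 g 0.108 q6 -0.44
```

>>> jog_arm([
  {"delta_pos": [0,0,0],"twist": [0,0,0],"claw": 0},
  {"delta_pos": [0,0,0],"twist": [0,0,0],"claw": 0},
  {"delta_pos": [0,0,-0.8],"twist": [0,0,0],"claw": 0},
  {"delta_pos": [0,0,-0.8],"twist": [0,0,0],"claw": 0},
  {"delta_pos": [0,0,-0.8],"twist": [0,0,0],"claw": 0},
])

```text
time_s: 31.62
position: [0.5136, -0.0652, 0.3778]
orientation: [0.679, 0.734, 0.001, 0.003]
contact_force: [-0.8, -0.4, -0.3]
gripper_width: 0.499
```

```bash
python3 -c "
from h import *
plan(nut(0),.375,99)"; python3 v.py 2 4 w16;python3 o.py
```

```text
from [ 0.5136 -0.0652  0.3778] 4.4 dyaw -94.6 rows 16
([0.27, 0.3, 0.01], np.float64(-0.99))
([0.24, 0.32, 0.01], np.float64(-0.99))
([0.2, 0.35, 0.01], np.float64(-0.99))
([0.17, 0.36, 0.01], np.float64(-0.99))
([0.13, 0.38, 0.01], np.float64(-0.99))
([0.09, 0.39, 0.01], np.float64(-0.99))
([0.05, 0.4, 0.01], np.float64(-0.99))
([0.01, 0.4, 0.01], np.float64(-0.99))
([-0.04, 0.4, 0.01], np.float64(-0.99))
([-0.08, 0.39, 0.01], np.float64(-0.99))
([-0.12, 0.38, 0.01], np.float64(-0.99))
([-0.15, 0.37, 0.01], np.float64(-0.99))
([-0.19, 0.35, 0.01], np.float64(-0.99))
([-0.23, 0.33, 0.01], np.float64(-0.99))
([-0.26, 0.3, 0.01], np.float64(-0.99))
([-0.29, 0.28, 0.01], np.float64(-0.99))
from [ 0.5136 -0.0652  0.3778] 4.4 dyaw 0.4 rows 3
([0.02, -0.01, 0.89], np.float64(0.02))
([0.02, -0.01, 0.89], np.float64(0.02))
([0.02, -0.01, 0.89], np.float64(0.02))
expected stud px in crop 429.67469606982866 350.47309678369413
31.67 [ 0.5148 -0.0655  0.3827] yaw 4.44 F [1.9 0.1 3.2] M [ 0.04  -0.034  0.01 ] j6 0.013 g 0.502 q6 -0.437
```

View pics/w16.png

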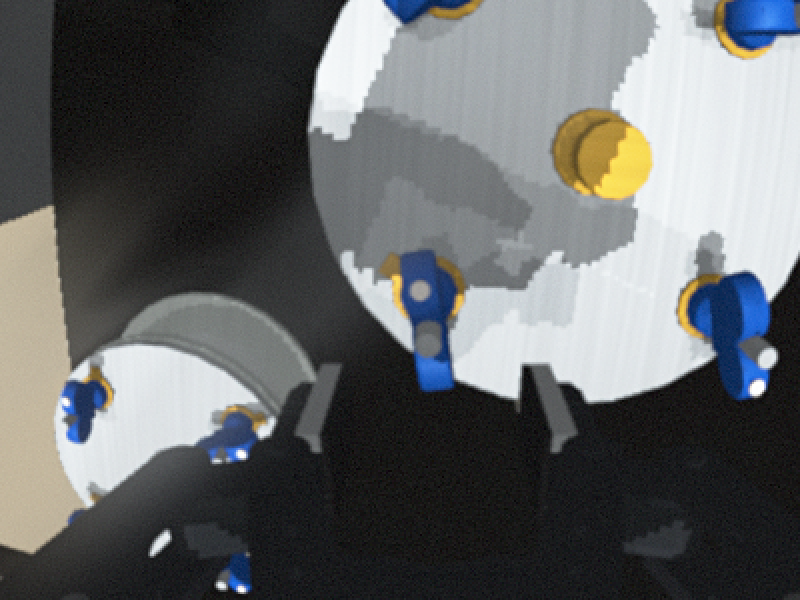

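Nut 2's tab now sits at about (390,266), roughly 46° from its wing, and the stop torque was 2.2 N m, so it is home. The last one is nut 0.

>>> jog_arm([
  {"delta_pos": [0.27,0.3,0],"twist": [0,0,-0.99],"claw": 0},
  {"delta_pos": [0.24,0.32,0],"twist": [0,0,-0.99],"claw": 0},
  {"delta_pos": [0.2,0.35,0],"twist": [0,0,-0.99],"claw": 0},
  {"delta_pos": [0.17,0.36,0],"twist": [0,0,-0.99],"claw": 0},
  {"delta_pos": [0.13,0.38,0],"twist": [0,0,-0.99],"claw": 0},
])

```text
time_s: 32.08
position: [0.5482, -0.028, 0.3769]
orientation: [0.466, 0.885, 0.001, 0.003]
contact_force: [-1.0, 0.2, 0.2]
gripper_width: 0.502
```

>>> jog_arm([
  {"delta_pos": [0.09,0.39,0],"twist": [0,0,-0.99],"claw": 0},
  {"delta_pos": [0.05,0.4,0],"twist": [0,0,-0.99],"claw": 0},
  {"delta_pos": [0.01,0.4,0],"twist": [0,0,-0.99],"claw": 0},
  {"delta_pos": [-0.04,0.4,0],"twist": [0,0,-0.99],"claw": 0},
  {"delta_pos": [-0.08,0.39,0],"twist": [0,0,-0.99],"claw": 0},
])

```text
time_s: 32.5
position: [0.5824, 0.0088, 0.3769]
orientation: [0.224, 0.975, -0.0, 0.003]
contact_force: [-0.4, -0.0, 0.1]
gripper_width: 0.503
```

>>> jog_arm([
  {"delta_pos": [-0.12,0.38,0],"twist": [0,0,-0.99],"claw": 0},
  {"delta_pos": [-0.15,0.37,0],"twist": [0,0,-0.99],"claw": 0},
  {"delta_pos": [-0.19,0.35,0],"twist": [0,0,-0.99],"claw": 0},
  {"delta_pos": [-0.23,0.33,0],"twist": [0,0,-0.99],"claw": 0},
  {"delta_pos": [-0.26,0.3,0],"twist": [0,0,-0.99],"claw": 0},
])

```text
time_s: 32.92
position: [0.6163, 0.0454, 0.3769]
orientation: [-0.033, 0.999, -0.001, 0.003]
contact_force: [-0.3, -0.3, -1.1]
gripper_width: 0.498
```

>>> jog_arm([
  {"delta_pos": [-0.29,0.28,0],"twist": [0,0,-0.99],"claw": 0},
  {"delta_pos": [0,0,0],"twist": [0,0,0],"claw": 0},
  {"delta_pos": [0,0,0.2],"twist": [0,0,0],"claw": 0},
  {"delta_pos": [0,0,0],"twist": [0,0,0],"claw": 0},
  {"delta_pos": [0,0,0],"twist": [0,0,0],"claw": 0},
])

```text
time_s: 33.33
position: [0.6215, 0.0525, 0.3694]
orientation: [-0.083, 0.997, -0.0, 0.0]
contact_force: [1.0, 0.8, 0.3]
gripper_width: 0.5
```

```bash
python3 v.py 0 99 w17;python3 o.py
```

```text
from [0.6215 0.0525 0.3694] 99.5 dyaw 0.5 rows 3
([-0.02, -0.02, 0.78], np.float64(0.03))
([-0.02, -0.02, 0.78], np.float64(0.03))
([-0.02, -0.02, 0.78], np.float64(0.03))
expected stud px in crop 425.39235856548623 371.04111204373953
33.38 [0.6215 0.0526 0.3695] yaw 99.52 F [-0.3  0.1 -0.1] M [0.013 0.015 0.015] j6 0.019 g 0.499 q6 -1.846
```

View pics/w17.png

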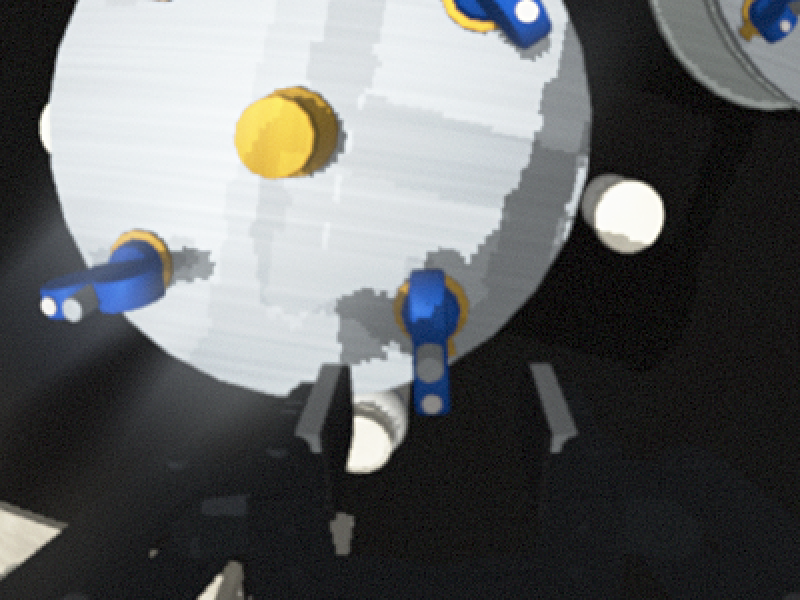

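>>> jog_arm([
  {"delta_pos": [-0.05,-0.04,0.74],"twist": [0,0,0],"claw": 0},
  {"delta_pos": [0,0,0.74],"twist": [0,0,0],"claw": 0},
  {"delta_pos": [0,0,0.74],"twist": [0,0,0],"claw": -0.2},
  {"delta_pos": [0,0,0],"twist": [0,0,0],"claw": -0.5},
  {"delta_pos": [0,0,0],"twist": [0,0,0],"claw": -1},
])

```text
time_s: 33.8
position: [0.6228, 0.0515, 0.3134]
orientation: [-0.084, 0.996, -0.001, -0.001]
contact_force: [-1.7, -6.5, -3.5]
gripper_width: 0.132
```

>>> jog_arm([
  {"delta_pos": [0,0,0],"twist": [0,0,0],"claw": -1},
  {"delta_pos": [0,0,0],"twist": [0,0,0],"claw": -1},
  {"delta_pos": [0,0,0],"twist": [0,0,0],"claw": -1},
  {"delta_pos": [0,0,0],"twist": [0,0,0.6],"claw": -1},
  {"delta_pos": [0,0,0],"twist": [0,0,0.6],"claw": -1},
])

```text
time_s: 34.22
position: [0.6227, 0.0515, 0.3137]
orientation: [-0.02, 1.0, -0.001, -0.001]
contact_force: [-1.5, -4.3, -7.2]
gripper_width: 0.111
```

>>> jog_arm([
  {"delta_pos": [0,0,0],"twist": [0,0,0.6],"claw": -1},
  {"delta_pos": [0,0,0],"twist": [0,0,0.6],"claw": -1},
  {"delta_pos": [0,0,0],"twist": [0,0,0.6],"claw": -1},
  {"delta_pos": [0,0,0],"twist": [0,0,0.6],"claw": -1},
  {"delta_pos": [0,0,0],"twist": [0,0,0.6],"claw": -1},
])

```text
time_s: 34.63
position: [0.6227, 0.0518, 0.3137]
orientation: [0.136, 0.991, -0.001, -0.001]
contact_force: [0.2, -3.2, -8.2]
gripper_width: 0.112
```

>>> jog_arm([
  {"delta_pos": [0,0,0],"twist": [0,0,0.3],"claw": -1},
  {"delta_pos": [0,0,0],"twist": [0,0,0.3],"claw": -1},
  {"delta_pos": [0,0,0],"twist": [0,0,0.25],"claw": -1},
  {"delta_pos": [0,0,0],"twist": [0,0,0.25],"claw": -1},
  {"delta_pos": [0,0,0],"twist": [0,0,0.25],"claw": -1},
])

```text
time_s: 35.05
position: [0.6227, 0.0519, 0.3137]
orientation: [0.205, 0.979, -0.001, -0.001]
contact_force: [0.2, -2.5, -7.5]
gripper_width: 0.11
```

```bash
python3 o.py
```

```text
35.05 [0.6227 0.0519 0.3137] yaw 66.33 F [ 0.2 -2.5 -7.5] M [-0.522  0.003  0.59 ] j6 0.272 g 0.11 q6 -1.267
```

>>> jog_arm([
  {"delta_pos": [0,0,0],"twist": [0,0,0.2],"claw": -1},
  {"delta_pos": [0,0,0],"twist": [0,0,0.2],"claw": -1},
  {"delta_pos": [0,0,0],"twist": [0,0,0.2],"claw": -1},
  {"delta_pos": [0,0,0],"twist": [0,0,0.2],"claw": -1},
  {"delta_pos": [0,0,0],"twist": [0,0,0.1],"claw": -1},
])

```text
time_s: 35.47
position: [0.6228, 0.0521, 0.3137]
orientation: [0.25, 0.968, -0.001, -0.0]
contact_force: [-2.6, -5.4, -7.8]
gripper_width: 0.112
```

```bash
python3 o.py
```

```text
35.47 [0.6228 0.0521 0.3137] yaw 61.03 F [-2.6 -5.4 -7.8] M [-0.896  0.281  2.006] j6 1.962 g 0.112 q6 -1.174
```

>>> jog_arm([
  {"delta_pos": [0,0,0],"twist": [0,0,0],"claw": 0},
  {"delta_pos": [0,0,0],"twist": [0,0,0],"claw": 0},
  {"delta_pos": [0,0,-0.8],"twist": [0,0,0],"claw": 0},
  {"delta_pos": [0,0,-0.8],"twist": [0,0,0],"claw": 0},
  {"delta_pos": [0,0,-0.8],"twist": [0,0,0],"claw": 0},
])

```text
time_s: 35.88
position: [0.6236, 0.0529, 0.3767]
orientation: [0.251, 0.968, 0.001, 0.001]
contact_force: [1.0, -0.2, 1.0]
gripper_width: 0.5
```

>>> jog_arm([
  {"delta_pos": [0.8,0,-0.8],"twist": [0,0,0],"claw": 0},
  {"delta_pos": [0.8,0,-0.5],"twist": [0,0,0],"claw": 0},
  {"delta_pos": [0.8,0,0],"twist": [0,0,0],"claw": 0},
  {"delta_pos": [0,0,0],"twist": [0,0,0],"claw": 0},
  {"delta_pos": [0,0,0],"twist": [0,0,0],"claw": 0},
])

```text
time_s: 36.3
position: [0.5706, 0.0823, 0.4086]
orientation: [0.251, 0.968, 0.001, 0.002]
contact_force: [-0.0, 0.3, -0.6]
gripper_width: 0.504
```

```bash
python3 o.py; python3 - <<'E'
from h import *
s=ctrl.observe();print(repr(s['position']),repr(s['orientation']))
p,d=ctrl.read_camera("wrist"); cv2.imwrite("pics/w18.png",p[20:350,100:540,::-1].repeat(2,0).repeat(2,1)[:600,:800])
p,d,W=cloud("top"); cv2.imwrite("pics/t18.png",cv2.resize(p[100:250,240:430,::-1],None,fx=4,fy=4,interpolation=cv2.INTER_CUBIC))
print([ (x,np.nanmedian(W[y-3:y+4,x-3:x+4].reshape(-1,3),0).round(3)) for x,y in((273,185),(402,189),(323,130))])
E
```

```text
36.3 [0.5706 0.0823 0.4086] yaw 60.96 F [-0.   0.3 -0.6] M [ 0.016 -0.014  0.   ] j6 0.031 g 0.504 q6 -1.131
array([0.57064224, 0.08228857, 0.40861094]) array([2.50752831e-01, 9.68048663e-01, 9.52181231e-04, 1.97391855e-03])
[(273, array([0.589, 0.144, 0.042])), (402, array([ 0.585, -0.155,  0.042])), (323, array([0.55, 0.02, 0.56]))]
```

View pics/w18.png

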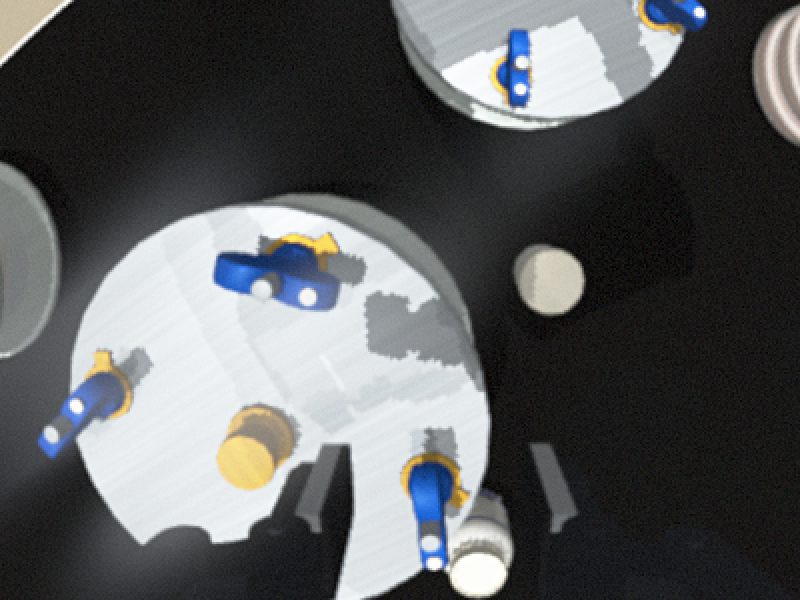

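View pics/t18.png

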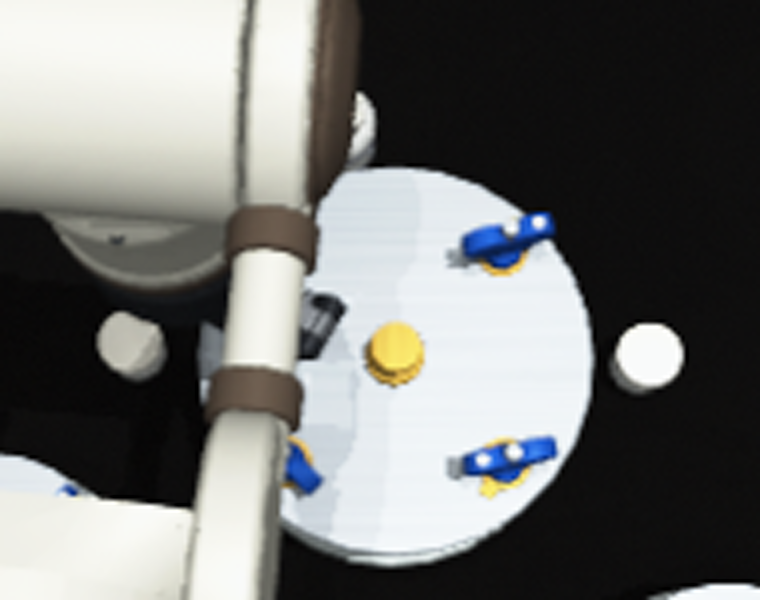

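Both pots sit at the coordinates I first measured. The bottle is still standing, all four wings are turned well off their washer tabs, and the arm is clear. I'm handing in.

```bash
python3 -c "
from rig import ctrl
print(ctrl.sign_off())"
```

```text
the job is handed in; nothing more can be done
None
```

I tightened all four wing nuts on the 208 mm chamber in two crosswise rounds, in the order 3, 1, 2, 0 both times. I handed in at about 36 s of the 72 s allowed.

- **Chamber:** the middle one measured 207.8 mm across. The two look-alikes measured about 147 mm.
- **First round:** each nut was turned until the wrist moment rose toward 0.6 N m. From jaw travel and the washer tabs, I estimate each then went about 12–17° past the bite. Nut 0 is at the low end and nut 2 at the high end.
- **Second round:** nuts 1, 2 and 0 ended against a hard stop, at 2.4, 2.2 and 2.0 N m.
- **Weakest check, nut 3:** its grip slipped at about 0.9 N m, so I never felt a firm stop there. Its washer tab measured 46.7° from the wing, against 45.8° for home, so I took it as home and did not re-grip it.
- **Tab angles on the others:** nut 1 measured 50°, which I put down to measuring error since its torque showed a clear stop. I judged nuts 2 and 0 by eye only.
- **First grip on nut 3:** it was about 5 mm off, with about 25 N sideways, so I opened, recentred and gripped again before turning.
- **Bystanders:** both pots were at the positions first measured. The bottle was partly hidden in the last top view, but the wrist view showed it upright where it had been. I did not measure its final position.

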